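Crank steel bars through the demagnetiser

TASK

Lay every steel guide bar that is on the black mat onto the carriage, one to a gate, each slid under the yellow bridge until it is fully home against the end stop. Then take the red handgrip and crank the carriage under the blue coil head to its far end with all the bars still home, moving the carriage only by its crank. There pull the bars out from under the bridge and lay them flat on the bottom of the cardboard tray, none on top of another; finally crank the empty carriage all the way back to the loading end, leaving the bottle, the red tub and the closed carton where they are.

Things in the scene. Friction and masses are not known exactly. Their poses are not given: they have to be found in the camera images.
- bar0_c (a point): loose steel guide bar, a plain rectangular block 120 long (own x) x 24 wide (own y) x 20 high (own z), two dark hole marks on top, 0.42 kg (+-20%); point at its centre, half-way up. It starts lying flat on the black mat (top of mat 3 above the bench). May be absent. All bars are alike.
- bar1_c (a point): loose steel guide bar, a plain rectangular block 120 long (own x) x 24 wide (own y) x 20 high (own z), two dark hole marks on top, 0.42 kg (+-20%); point at its centre, half-way up. It starts lying flat on the black mat (top of mat 3 above the bench). May be absent. All bars are alike.
- bar2_c (a point): loose steel guide bar, a plain rectangular block 120 long (own x) x 24 wide (own y) x 20 high (own z), two dark hole marks on top, 0.42 kg (+-20%); point at its centre, half-way up. It starts lying flat on the black mat (top of mat 3 above the bench). May be absent. All bars are alike.
- gate0 (a point): point on the deck at the mouth of one of the carriage's three gates, centred across it; moves with the carriage, axes as machine. The gate runs 41 in +x from here to the end stop: 32 wide (y), 26 high, under the yellow bridge (posts 28 wide between gates, pitch 60). A bar fully home has its centre 19 before (-x of) this point. Blue lane 24 wide painted before it, black mark on the bridge above.
- gate1 (a point): point on the deck at the mouth of one of the carriage's three gates, centred across it; moves with the carriage, axes as machine. The gate runs 41 in +x from here to the end stop: 32 wide (y), 26 high, under the yellow bridge (posts 28 wide between gates, pitch 60). A bar fully home has its centre 19 before (-x of) this point. Blue lane 24 wide painted before it, black mark on the bridge above.
- gate2 (a point): point on the deck at the mouth of one of the carriage's three gates, centred across it; moves with the carriage, axes as machine. The gate runs 41 in +x from here to the end stop: 32 wide (y), 26 high, under the yellow bridge (posts 28 wide between gates, pitch 60). A bar fully home has its centre 19 before (-x of) this point. Blue lane 24 wide painted before it, black mark on the bridge above.
- machine: demagnetiser, fixed; origin on the bench under the centre of its base, x away from the robot, y along the carriage's travel (to the robot's left). Base 120 (x) x 530 (y) x 22. Blue coil head: a cantilever box over the middle of the travel, x -45 to 90, y -30 to 30, z 95 to 145 (open towards the robot), on a column x 85 to 155, y -45 to 45, z 0 to 145. Crank gearbox: x -190 to -120, y -35 to 35, z 0 to 36.
- carriage: aluminium carriage on the machine, axes as machine; origin at the centre of its deck surface, 50 above the bench. Deck 140 (x) x 190 (y), 12 thick; the yellow bridge stands at x 20 to 61, its top 34 above the deck; end stop wall at x 61 to 69, 34 high. The robot's side is open. A bar that is home has its centre at x about +1.
- crank_axis (a point): point on the crank's upright turning axis, at the height of grip_c (91 above the bench); at x -155, y 0 of the machine
- grip_c (a point): middle of the red upright handgrip, a cylinder 25 in diameter and 60 high (its lower end 56 above the bench) that spins freely on its own upright axis; 50 from the crank axis, so the crank turns it in a level circle of radius 50
- crank (a joint): crank angle (rad), 0 to 18.85 (three turns), growing counterclockwise seen from above; drives the carriage 17.5 mm per rad; needs about 7 N at the grip and stays where it is left. At 0 the grip lies on the robot's side (-x of the machine) of the axis.
- tray_in (a point): centre of the inner floor of the fixed open cardboard tray, floor 5 above the bench; tray inside 150 (x) x 220 (y), walls 5 thick, top 30 above the bench; bars lie in it along its x
- tray: the same tray; origin on the bench under its centre
- bottle: bystander: clear bottle, blue cap, 60 in diameter, 170 high, origin under its foot
- tub: bystander: red open tub, 80 in diameter, 80 high, origin under its foot
- carton: bystander: closed cardboard carton 110 x 150 x 50, origin under its foot
Things that resemble listed ones, but are neither listed nor needed, are in the scene too. What is shaped like the part that bears bar2_c but purple is not meant.

How it is judged:
On the way, in this order (a step that is already met when the one before it is completed fails the run):
1. all bars home in the gates, the carriage at the loading end (x of bar0_c in the frame of carriage between -0.006 and 0.01 m and y of bar0_c in the frame of carriage between -0.08 and 0.08 m and z of bar0_c in the frame of carriage between 0.004 and 0.017 m and angle between the x axis of each of bar0_c, bar1_c, bar2_c and the x axis of carriage, either way round below 0.25 rad and x of bar1_c in the frame of carriage between -0.006 and 0.01 m and y of bar1_c in the frame of carriage between -0.08 and 0.08 m and z of bar1_c in the frame of carriage between 0.004 and 0.017 m and x of bar2_c in the frame of carriage between -0.006 and 0.01 m and y of bar2_c in the frame of carriage between -0.08 and 0.08 m and z of bar2_c in the frame of carriage between 0.004 and 0.017 m and value of joint crank below 1.7 rad), for 0.2 s.
2. carriage cranked to its far end with all bars home (x of bar0_c in the frame of carriage between -0.006 and 0.01 m and y of bar0_c in the frame of carriage between -0.08 and 0.08 m and z of bar0_c in the frame of carriage between 0.004 and 0.017 m and angle between the x axis of each of bar0_c, bar1_c, bar2_c and the x axis of carriage, either way round below 0.25 rad and x of bar1_c in the frame of carriage between -0.006 and 0.01 m and y of bar1_c in the frame of carriage between -0.08 and 0.08 m and z of bar1_c in the frame of carriage between 0.004 and 0.017 m and x of bar2_c in the frame of carriage between -0.006 and 0.01 m and y of bar2_c in the frame of carriage between -0.08 and 0.08 m and z of bar2_c in the frame of carriage between 0.004 and 0.017 m and value of joint crank above 18.2 rad), for 0.2 s.
3. all bars flat in the tray, the carriage still at the far end (x of bar0_c in the frame of tray between -0.07 and 0.07 m and y of bar0_c in the frame of tray between -0.11 and 0.11 m and z of each of bar0_c, bar1_c, bar2_c in the frame of tray below 0.023 m and angle between bar0_c's own x axis and vertical between 1.4 and 1.74 rad and linear speed of each of bar0, bar1, bar2 below 0.03 m/s and x of bar1_c in the frame of tray between -0.07 and 0.07 m and y of bar1_c in the frame of tray between -0.11 and 0.11 m and angle between bar1_c's own x axis and vertical between 1.4 and 1.74 rad and x of bar2_c in the frame of tray between -0.07 and 0.07 m and y of bar2_c in the frame of tray between -0.11 and 0.11 m and angle between bar2_c's own x axis and vertical between 1.4 and 1.74 rad and value of joint crank above 17.2 rad), for 0.2 s.
At the end, for the whole second after the job is handed in: every bar lies flat on the tray's floor (centre inside the tray and less than 23 mm above the bench, long axis within 10 degrees of level), at rest; the carriage is within 12 mm of the loading end and still (x of bar0_c in the frame of tray between -0.07 and 0.07 m and y of bar0_c in the frame of tray between -0.11 and 0.11 m and z of each of bar0_c, bar1_c, bar2_c in the frame of tray below 0.023 m and angle between bar0_c's own x axis and vertical between 1.4 and 1.74 rad and linear speed of each of bar0, bar1, bar2 below 0.03 m/s and x of bar1_c in the frame of tray between -0.07 and 0.07 m and y of bar1_c in the frame of tray between -0.11 and 0.11 m and angle between bar1_c's own x axis and vertical between 1.4 and 1.74 rad and x of bar2_c in the frame of tray between -0.07 and 0.07 m and y of bar2_c in the frame of tray between -0.11 and 0.11 m and angle between bar2_c's own x axis and vertical between 1.4 and 1.74 rad and value of joint crank below 0.69 rad and velocity of joint crank between -0.05 and 0.05 rad/s); the robot touches nothing.
It fails at once if the bottle is moved more than 4 cm or tipped (distance of bottle from where it was at the start of the episode above 0.04 m or angle between bottle's own z axis and vertical above 0.4 rad).
It fails at once if the tub is moved more than 4 cm or tipped (distance of tub from where it was at the start of the episode above 0.04 m or angle between tub's own z axis and vertical above 0.4 rad).
It fails at once if the carton is moved more than 4 cm or tipped (distance of carton from where it was at the start of the episode above 0.04 m or angle between carton's own z axis and vertical above 0.4 rad).
It fails at once if the carriage is pushed along directly instead of by its crank (contact force between the fingers and carriage above 4 N and (velocity of joint crank above 0.7 rad/s or velocity of joint crank below -0.7 rad/s)).
It fails at once if the carriage is pushed along directly instead of by its crank (contact force between the arm and carriage above 4 N and (velocity of joint crank above 0.7 rad/s or velocity of joint crank below -0.7 rad/s)).
Of bar0, bar1, bar2 only 2 to 3 are there at a start; the rules pass over those that are not, and their reading is None.
At some moment in a run one of bar0, bar1, bar2 may be knocked a few centimetres aside while the robot is not near it.
It also fails if it takes over 210 s, if anything falls off the work surface, if the arm or the gripper's body presses on something with over 40 N, if the wrist force passes 120 N, or if a joint passes its speed limit or range.

ROBOT

A 6-joint arm with a two-finger parallel gripper is mounted at the origin on the work surface. World frame = base frame: x ahead of the robot, y to its left, z up, the work surface at z = 0. Lengths are in m, angles in rad, forces in N, time in s.
With the tool pointing down it reaches from about 0.3 to 0.775 m from the base axis. Payload 14.6 kg.
Tool frame: the origin (TCP) lies at the very end of the fingers, on their centre line; the grasp point (between the pads) lies 19 mm behind it; z points along the fingers, y is the direction in which the jaws open and shut (so a half turn about z gives the same grasp; the last joint's range is limited). The gripper opens to 94 mm and grips with 3 to 60 N. Pads are 16 mm wide; open, the fingers measure 119 mm over their backs; the gripper's body (75 mm by 177 mm) begins 78 mm behind the grasp point.
Start: joints at [1.134, 0.3, 1.521, -0, 1.321, -0.067], TCP at [0.199, 0.513, 0.205] pointing down, gripper open.
Joint ranges: [-3.03, 3.03], [-0.79, 2.21], [0.23, 2.52], [-1.04, 4.18], [0, 3.07], [-2.55, 2.55]. Speed limits (rad/s): [2.22, 2.22, 2.57, 3.14, 3.14, 3.14].

INTERFACE

Orientations are given as [roll, pitch, yaw] about the fixed x, y, z axes, in that order (R = Rz(yaw) Ry(pitch) Rx(roll)).
In Python, from station import ctrl, vision, ticket gives the robot as it stands.
- The arm moves only by the tool step_arm, never from a script. Its argument "steps" is a list of rows, each an object of numbers: "x", "y", "z": the shift along the tool's x, y, z in m; "ax", "ay", "az": the turn, a rotation vector about the tool's x, y, z in degrees; "claw": the finger opening in m, from 0 to 0.094. A call has 1 to 5 rows; each row shifts and turns the pose as measured when the row begins, along the tool's axes as they then stand; what a row does not reach is not made up. A row lasts 1/12 s, in which the tool goes at most 41.7 mm and 7.16 degrees, less where a joint would pass 70% of its speed; a pose out of reach is approached as far as the arm can. A call with a gripper value outside its range is refused whole. The fingers move at their own pace and stop on an object; "grip_force" is the grip in N (left out, the last holds). Time passes only in rows, so rows that do not move let the fingers close. It gives the time, the measured TCP pose, the force and the opening at its end, in the units of the state.
- ctrl.get_obs(): the state, without advancing time (a new reading comes with each control period).
- vision.camera(name): name is "scene" or "top" or "wrist"; returns (picture, depth): 480x640x3 uint8, red, green, blue; 480x640 float32, m along the optical axis (not along the pixel's ray), 0 where there is no reading.
- vision.camera_params(name): a dict with "fov_y" (degrees; the focal length in pixels is half the picture's height over the tangent of half this angle, whatever the lens; pixels are square), "cx", "cy" (the principal point, pixels), "k1" (the pictures are not rectified: a ray, as slopes to the right and down, at radius r is drawn at 1 + k1 r^2 times it, then the intrinsics apply), "origin" and "attitude" of the camera in the world; the wrist camera has in their place "mount" (4x4, takes a point from camera to tool coordinates, whose origin is the TCP and whose axes are the flange's). Camera axes: x right, y up, looking along -z (the intrinsics and any distortion apply to the point x, -y, -z); pixel columns grow to the right and rows downward; lengths in m; the calibration is good to about 2 mm. A picture is of the moment at which its call begins: read the wrist's pose just before it. camera_params takes no time and is no camera call.
- ticket.hand_in(): hands the job in, once; it reports no verdict.
The state is a dict: "time_s": time; "qpos": joint angles; "joint_vel": joint speeds; "tau": joint torques, N m; "ee_pos": TCP position; "eef_rot": TCP orientation; "force": force on the tool from outside, world axes, zero at the start; "moment": the same for the moment, N m; "grip_width": finger opening in m.
Only numpy, scipy, OpenCV 4.12 (cv2) and the standard library are available. Lean on these libraries where they do the work, as an engineer would, in place of code of your own. Each camera call takes 0.05 s, during which the arm holds its last target.

## Working session

There is one attempt and no reset: what is moved stays moved. The work goes in short steps, Python scripts to look and compute and a tool call to move; the robot and the scene stay as the last step left them, time stands still between calls to the robot, and variables do not carry over. Pictures are saved under pics/ and viewed, and the job is handed in when it is done.

Besides the shell and the picture viewer there is one more tool, called after "Call:" by a JSON object that holds its "op" and its "data", one argument or row to a line. step_arm: Moves the arm, as the interface text tells. Its arguments: {"type":"object","properties":{"steps":{"type":"array"},"grip_force":{"type":"number"}},"required":["steps"]}

```bash
ls; mkdir -p pics; cat > h.py <<'E'
import numpy as np, cv2
from station import ctrl, vision, ticket
from scipy.spatial.transform import Rotation as R
def snap(name,fn=None):
    o=ctrl.get_obs(); im,d=vision.camera(name)
    if fn: cv2.imwrite('pics/'+fn,cv2.cvtColor(im,cv2.COLOR_RGB2BGR))
    return im,d,o
E
python3 - <<'E'
from h import *
print(ctrl.get_obs())
for n in ['scene','top','wrist']:
    print(n,vision.camera_params(n)); snap(n,n+'0.png')
E
```

```text
pics
{'time_s': 0.0, 'qpos': array([ 1.13438412e+00,  3.00484051e-01,  1.52158107e+00, -7.21096101e-06,
        1.32072989e+00, -6.65927808e-02]), 'joint_vel': array([-0.00286329,  0.00128188,  0.00015849,  0.00010911, -0.00031146,
        0.00104272]), 'tau': array([-9.05595675e-05, -5.31807411e+01, -3.52734840e+01,  7.07485923e-02,
        2.43849086e-02, -1.08827867e-04]), 'ee_pos': array([0.19868164, 0.51256897, 0.20487924]), 'eef_rot': array([-3.14039250e+00, -7.30398517e-05,  2.77177497e+00]), 'force': array([ 0.7574628 , -0.09034847,  0.30343156]), 'moment': array([-0.02961809,  0.00655755, -0.02724555]), 'grip_width': 0.0937470279529108}
scene {'fov_y': 51.102979559304686, 'cx': 324.8216020743643, 'cy': 239.19093312558311, 'k1': -0.12531631173671792, 'origin': array([ 1.0105627 , -0.79574583,  1.20332636]), 'attitude': array([0.67842921, 0.01637953, 0.58078732])}
top {'fov_y': 45.849641892844275, 'cx': 318.769538239202, 'cy': 243.1955603819579, 'k1': 0.03834016459909938, 'origin': array([ 0.3018623 , -0.0269433 ,  1.59328253]), 'attitude': array([ 0.11265434, -0.00926933, -1.5945945 ])}
wrist {'fov_y': 61.96506256651955, 'cx': 318.1319740772818, 'cy': 240.19505961225977, 'k1': 0.029090993796576103, 'mount': array([[-8.13560280e-04,  9.57929186e-01,  2.87003505e-01,
         8.54912461e-02],
       [ 9.99999561e-01,  6.46047231e-04,  6.78362533e-04,
         1.75871759e-06],
       [ 4.64405450e-04,  2.87003931e-01, -9.57929292e-01,
        -1.77642519e-01],
       [ 0.00000000e+00,  0.00000000e+00,  0.00000000e+00,
         1.00000000e+00]])}
```

View pics/top0.png

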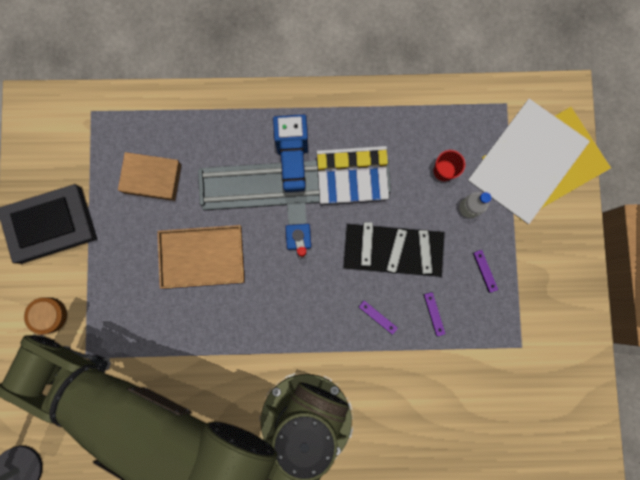

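View pics/scene0.png

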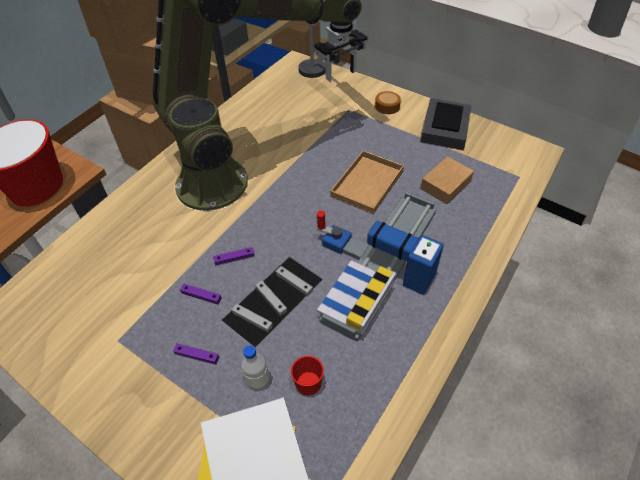

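View pics/wrist0.png

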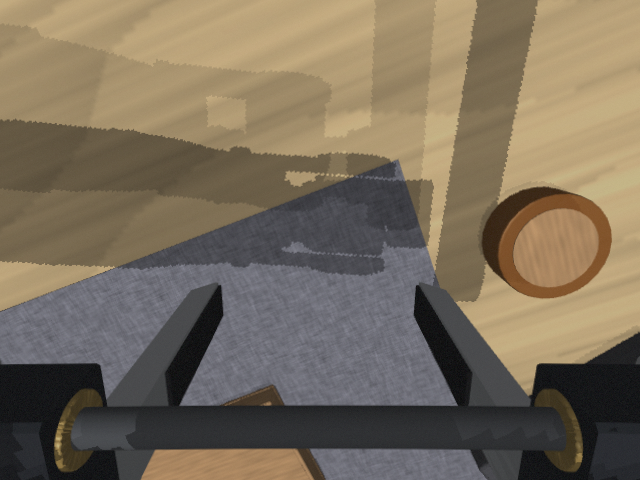

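```bash
cat >> h.py <<'E'
def cam(name,obs=None):
    p=vision.camera_params(name); f=240/np.tan(np.radians(p['fov_y'])/2)
    if 'mount' in p:
        T=np.eye(4);T[:3,:3]=R.from_euler('xyz',obs['eef_rot']).as_matrix();T[:3,3]=obs['ee_pos'];T=T@p['mount']
        return f,p['cx'],p['cy'],p['k1'],T[:3,3],T[:3,:3]
    return f,p['cx'],p['cy'],p['k1'],np.array(p['origin']),R.from_euler('xyz',p['attitude']).as_matrix()
def ray(c,uv):
    f,cx,cy,k1,o,M=c; uv=np.atleast_2d(uv).astype(float)
    K=np.array([[f,0,cx],[0,f,cy],[0,0,1]])
    s=cv2.undistortPoints(uv.reshape(-1,1,2),K,np.array([k1,0,0,0.])).reshape(-1,2)
    d=np.c_[s[:,0],-s[:,1],-np.ones(len(s))]
    return o,d@M.T
def onz(c,uv,z):
    o,d=ray(c,uv); return o+d*((z-o[2])/d[:,2])[:,None]
def proj(c,P):
    f,cx,cy,k1,o,M=c; q=(np.atleast_2d(P)-o)@M
    s=np.c_[q[:,0]/-q[:,2],-q[:,1]/-q[:,2]]; r2=(s**2).sum(1,keepdims=True)
    return s*(1+k1*r2)*f+[cx,cy]
def dep(c,d,uv):
    o,dd=ray(c,uv); return np.array([o+v*d[int(round(u[1])),int(round(u[0]))] for u,v in zip(np.atleast_2d(uv),dd)])
def blobs(mask,amin=30):
    cs,_=cv2.findContours(mask.astype(np.uint8),cv2.RETR_EXTERNAL,cv2.CHAIN_APPROX_NONE)
    return [cv2.minAreaRect(c)+(cv2.contourArea(c),c) for c in cs if cv2.contourArea(c)>amin]
E
python3 - <<'E'
from h import *
for n in ['top','scene']:
    im,d,o=snap(n); c=cam(n); hsv=cv2.cvtColor(im,cv2.COLOR_RGB2HSV); h,s,v=[hsv[...,i].astype(int) for i in range(3)]
    M={'white':(s<40)&(v>150),'blue':(h>100)&(h<125)&(s>150)&(v>60),'yellow':(h>20)&(h<32)&(s>180)&(v>150),'red':((h<8)|(h>172))&(s>180)&(v>90),'black':(v<35)}
    Z={'white':.023,'blue':.05,'yellow':.084,'red':.116,'black':.003}
    for k,m in M.items():
        for b in blobs(m,25):
            print(n,k,np.round(b[0],1),np.round(b[1],1),round(b[2],1),b[3],'onz',onz(c,b[0],Z[k])[0].round(4),'dep',dep(c,d,b[0])[0].round(4))
E
```

```text
top white [425. 251.] [40.7  7. ] 84.8 194.5 onz [ 0.4506 -0.3408  0.023 ] dep [ 0.4501 -0.3399  0.0275]
top white [396.4 250.3] [ 7.4 41.3] 15.5 261.0 onz [ 0.4542 -0.2612  0.023 ] dep [ 0.4545 -0.2616  0.0199]
top white [366.5 243.4] [ 7.6 41.4] 3.8 270.5 onz [ 0.4754 -0.1786  0.023 ] dep [ 0.4747 -0.178   0.0293]
top white [323. 187.] [30.5  8. ] 86.1 210.5 onz [ 0.638  -0.0615  0.023 ] dep [ 0.6314 -0.0608  0.0541]
top white [342.2 185.4] [31.7 12.8] 86.4 359.5 onz [ 0.6414 -0.1155  0.023 ] dep [ 0.6351 -0.1139  0.0518]
top white [363.9 184.2] [31.1 12.8] 85.6 356.5 onz [ 0.6434 -0.1769  0.023 ] dep [ 0.6382 -0.1746  0.047 ]
top white [383.2 182.9] [30.5  8.3] 85.2 209.5 onz [ 0.6459 -0.2315  0.023 ] dep [ 0.639  -0.2274  0.0543]
top white [351.5 149.4] [ 3.  69.2] 86.2 134.5 onz [ 0.7446 -0.1448  0.023 ] dep [ 0.7279 -0.1403  0.0824]
top white [289.8 126.5] [18.9 23. ] 85.2 396.0 onz [0.8151 0.0286 0.023 ] dep [0.7742 0.0242 0.148 ]
top white [528.1 160.3] [ 74.8 102.3] 36.0 7384.5 onz [ 0.7012 -0.6425  0.023 ] dep [ 0.7057 -0.6495  0.0053]
top blue [297.9 236.1] [23.1 23. ] 86.
[... 8922 characters left out ...]
 [-0.0856  0.7349  0.003 ] dep [-0.0689  0.7115  0.0214]
scene black [157.5  59. ] [20.  5.] 90.0 68.0 onz [-0.7631  0.4759  0.003 ] dep [-0.1676  0.049   0.406 ]
scene black [342.3  48.3] [23.4 51.8] 74.3 246.5 onz [-0.0816  0.9773  0.003 ] dep [-0.6724  1.9364 -0.6463]
scene black [159.   32.5] [21.  4.] 90.0 72.5 onz [-0.9434  0.6566  0.003 ] dep [-0.152   0.0684  0.4892]
scene black [347.4  18.2] [20.  36.9] 43.2 404.5 onz [-0.214   1.2378  0.003 ] dep [0.2465 0.4731 0.4544]
scene black [250.   49.5] [ 99. 146.] 90.0 3012.5 onz [-0.438   0.7511  0.003 ] dep [-0.7039  1.0349 -0.2173]
scene black [160.7   8.4] [ 5.2 17.4] 5.7 68.5 onz [-1.1342  0.8488  0.003 ] dep [-0.1422  0.0882  0.5582]
```

```bash
cat >> h.py <<'E'
def axis_of(c,con,z):
    P=onz(c,con.reshape(-1,2),z)[:,:2]
    (x,y),(w,h),a=cv2.minAreaRect((P*1000).astype(np.float32))
    if w<h: a+=90;w,h=h,w
    return np.round([x,y,w,h,(a+90)%180-90],1)
def to(p,yaw,tilt=0):
    """rows: total shift in tool axes and turn for target TCP, tool down, yaw (deg); tilt about tool y deg"""
    o=ctrl.get_obs(); M=R.from_euler('xyz',o['eef_rot'])
    T=R.from_euler('z',yaw,degrees=True)*R.from_euler('x',180,degrees=True)*R.from_euler('y',tilt,degrees=True)
    s=M.inv().apply(np.array(p)-o['ee_pos']); rv=(M.inv()*T).as_rotvec(degrees=True)
    print('shift',(s*1000).round(1),'turn',rv.round(1),'t',round(o['time_s'],2),'pos',o['ee_pos'].round(4),'rpy',np.degrees(o['eef_rot']).round(1),'w',round(o['grip_width'],4),'F',o['force'].round(1))
E
python3 - <<'E'
from h import *
for n in ['top','scene']:
    im,d,o=snap(n); c=cam(n); hsv=cv2.cvtColor(im,cv2.COLOR_RGB2HSV); h,s,v=[hsv[...,i].astype(int) for i in range(3)]
    M={'white':((s<40)&(v>150),.023),'blue':((h>100)&(h<125)&(s>150)&(v>60),.05),'yel':((h>20)&(h<32)&(s>180)&(v>150),.084),'brown':((h>5)&(h<18)&(s>90),.03)}
    for k,(m,z) in M.items():
        for b in blobs(m,120):
            q=axis_of(c,b[4],z)
            if 380<q[0]<800 and abs(q[1])<450 and q[2]<400: print(n,k,np.round(b[0]),q)
E
```

```text
top white [425. 251.] [ 449.9 -340.8  115.1   19.4    2.6]
top white [396. 250.] [ 454.6 -261.5  114.9   20.5  -18. ]
top white [366. 243.] [ 475.7 -178.6  116.2   21.3   -5.7]
top white [323. 187.] [638.2 -61.5  87.2  22.6   2.4]
top white [342. 185.] [ 641.4 -115.6   90.5   36.3    2.1]
top white [364. 184.] [ 643.5 -176.9   89.4   36.2    2.6]
top white [383. 183.] [ 646.  -231.4   87.2   23.2    2.7]
top white [351. 149.] [ 744.7 -144.8  196.6    8.7  -87.3]
top blue [298. 236.] [496.8  11.2  63.7  63.1   2.5]
top blue [294. 184.] [641.   19.2  55.3  25.3  89. ]
top blue [332. 186.] [634.6 -84.6  79.7  15.4   2.5]
top blue [353. 185.] [ 636.2 -144.5   79.8   15.5    2.6]
top blue [375. 183.] [ 639.3 -204.6   81.7   16.1    3. ]
top blue [292. 164.] [697.8  25.1  76.5  64.   -1.2]
top blue [290. 132.] [790.9  26.8  91.3  89.3   3.2]
top brown [200. 256.] [449.5 281.2 229.3 158.5 -87.2]
top brown [149. 176.] [678.3 422.7 159.7 113.7  80.6]
scene white [251. 316.] [ 449.9 -341.   117.7   20.6    2.6]
scene white [332. 313.] [ 630.5 -214.2   88.8   23.2    2.6]
scene white [341. 297.
[... 259 characters left out ...]
4.9   19.7   -5.5]
scene white [363. 265.] [618.2 -30.6  81.7  47.9   1.8]
scene white [426. 249.] [746.5 121.3  67.   55.7 -87.1]
scene blue [336. 306.] [ 635.5 -203.6   76.6   20.3    2.3]
scene blue [348. 290.] [ 633.8 -143.4   79.2   20.4    2.5]
scene blue [358. 274.] [629.8 -83.2  76.9  19.9   2.4]
scene blue [418. 263.] [755.2  44.8 201.8 106.3 -76.6]
scene blue [336. 238.] [509.7  -9.5  83.2  71.7 -82.7]
scene blue [390. 239.] [647.7  74.3  92.9  86.5 -86.7]
scene yel [365. 302.] [ 703.8 -170.6   36.1   34.9    1.9]
scene yel [376. 285.] [ 701.  -110.6   35.7   35.6    3.6]
scene brown [447. 179.] [676.  420.4 191.9 125.2  81.1]
scene brown [366. 180.] [455.5 272.3 250.4 167.2 -87.2]
```

```bash
python3 - <<'E'
import cv2
a=cv2.imread('pics/top0.png'); cv2.imwrite('pics/tc.png',cv2.resize(a[100:300,140:460],None,fx=2.5,fy=2.5,interpolation=cv2.INTER_CUBIC))
E
```

```text
(no output)
```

View pics/tc.png

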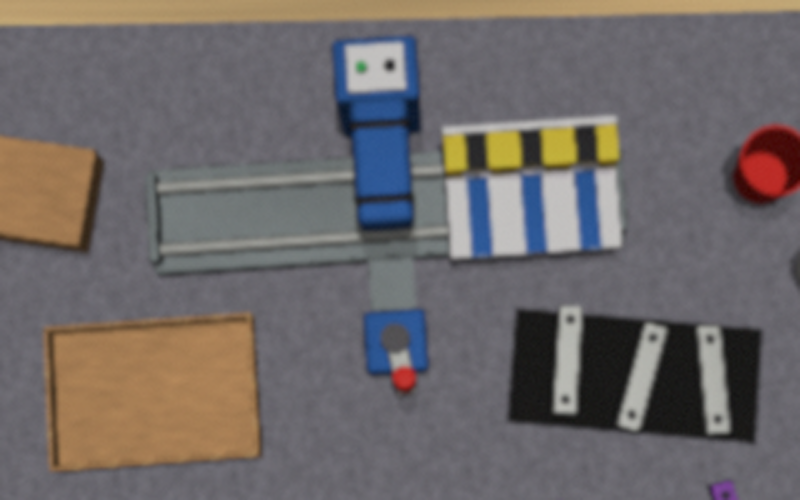

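```bash
python3 - <<'E'
from h import *
to([.4757,-.179,.10],174.4)
E
```

```text
shift [-508.2 -544.9  105.5] turn [ -0.   -0.  -15.6] t 0.35 pos [0.1988 0.5128 0.2053] rpy [-180.    -0.   158.8] w 0.0939 F [ 0.2 -0.4 -0.5]
```

Call:
{"op": "step_arm", "data": {
  "steps": [
    {"x": -0.027,"y": -0.029,"claw": 0.06},
    {"x": -0.027,"y": -0.029},
    {"x": -0.027,"y": -0.029},
    {"x": -0.027,"y": -0.029},
    {"x": -0.027,"y": -0.029}
  ]
}}

```text
validation failed for argument at $.st...
```

Call:
{"op": "step_arm", "data": {
  "steps": [
    {"x": -0.027,"y": -0.029},
    {"x": -0.027,"y": -0.029},
    {"x": -0.027,"y": -0.029},
    {"x": -0.027,"y": -0.029},
    {"x": -0.027,"y": -0.029}
  ]
}}

```text
validation failed for argument at $.st...
```

Call:
{"op": "step_arm", "data": {
  "steps": [
    {"x": -0.027,"y": -0.029},
    {"x": -0.027,"y": -0.029},
    {"x": -0.027,"y": -0.029},
    {"az": -7},
    {"az": -7}
  ]
}}

```text
validation failed for argument at $.st...
```

```bash
python3 - <<'E'
from h import *
to([.4757,-.179,.10],174.4)
E
```

```text
shift [-508.2 -544.9  105.5] turn [ -0.   -0.  -15.6] t 0.35 pos [0.1988 0.5128 0.2053] rpy [-180.    -0.   158.8] w 0.0939 F [ 0.2 -0.4 -0.5]
```

Call:
{"op": "step_arm", "data": {
  "steps": [
    {"x": -0.027,"y": -0.029,"z": 0.0,"ax": 0.0,"ay": 0.0,"az": 0.0,"claw": 0.06}
  ]
}}

```text
time_s: 0.43
ee_pos: [0.2122, 0.4784, 0.2045]
eef_rot: [-3.141, -0.001, 2.775]
force: [2.0, -0.3, 0.1]
grip_width: 0.0903
```

Call:
{"op": "step_arm", "data": {
  "steps": [
    {"x": -0.027,"y": -0.029,"z": 0,"ax": 0,"ay": 0,"az": 0,"claw": 0.06},
    {"x": -0.027,"y": -0.029,"z": 0,"ax": 0,"ay": 0,"az": 0,"claw": 0.06},
    {"x": -0.027,"y": -0.029,"z": 0,"ax": 0,"ay": 0,"az": 0,"claw": 0.06},
    {"x": -0.027,"y": -0.029,"z": 0,"ax": 0,"ay": 0,"az": 0,"claw": 0.06},
    {"x": -0.027,"y": -0.029,"z": 0,"ax": 0,"ay": 0,"az": 0,"claw": 0.06}
  ]
}}

```text
time_s: 0.85
ee_pos: [0.2866, 0.288, 0.2032]
eef_rot: [-3.14, -0.001, 2.781]
force: [1.0, -0.1, -0.7]
grip_width: 0.0606
```

Call:
{"op": "step_arm", "data": {
  "steps": [
    {"x": -0.027,"y": -0.029,"z": 0,"ax": 0,"ay": 0,"az": 0,"claw": 0.06},
    {"x": -0.027,"y": -0.029,"z": 0,"ax": 0,"ay": 0,"az": 0,"claw": 0.06},
    {"x": -0.027,"y": -0.029,"z": 0,"ax": 0,"ay": 0,"az": 0,"claw": 0.06},
    {"x": -0.027,"y": -0.029,"z": 0,"ax": 0,"ay": 0,"az": 0,"claw": 0.06},
    {"x": -0.027,"y": -0.029,"z": 0,"ax": 0,"ay": 0,"az": 0,"claw": 0.06}
  ]
}}

```text
time_s: 1.27
ee_pos: [0.3625, 0.0955, 0.2044]
eef_rot: [3.141, 0.002, 2.783]
force: [1.6, 0.6, 0.3]
grip_width: 0.0597
```

Call:
{"op": "step_arm", "data": {
  "steps": [
    {"x": -0.027,"y": -0.029,"z": 0,"ax": 0,"ay": 0,"az": 0,"claw": 0.06},
    {"x": -0.027,"y": -0.029,"z": 0,"ax": 0,"ay": 0,"az": 0,"claw": 0.06},
    {"x": -0.027,"y": -0.029,"z": 0,"ax": 0,"ay": 0,"az": 0,"claw": 0.06},
    {"x": 0,"y": 0,"z": 0.02,"ax": 0,"ay": 0,"az": -7,"claw": 0.06},
    {"x": 0,"y": 0,"z": 0.02,"ax": 0,"ay": 0,"az": -7,"claw": 0.06}
  ]
}}

```text
time_s: 1.68
ee_pos: [0.4121, -0.0281, 0.1677]
eef_rot: [-3.141, 0.012, 3.022]
force: [1.2, -0.5, 0.1]
grip_width: 0.0601
```

```bash
python3 - <<'E'
from h import *
to([.4757,-.179,.10],174.4)
E
```

```text
shift [ -80.3 -142.2   68.8] turn [-0.   0.7 -1.3] t 1.68 pos [ 0.4121 -0.0281  0.1677] rpy [-180.     0.7  173.1] w 0.0601 F [ 1.2 -0.5  0.1]
```

Call:
{"op": "step_arm", "data": {
  "steps": [
    {"x": -0.02,"y": -0.036,"z": 0,"ax": 0,"ay": 0.7,"az": -1.3,"claw": 0.06},
    {"x": -0.02,"y": -0.036,"z": 0,"ax": 0,"ay": 0,"az": 0,"claw": 0.06},
    {"x": -0.02,"y": -0.036,"z": 0,"ax": 0,"ay": 0,"az": 0,"claw": 0.06},
    {"x": -0.02,"y": -0.036,"z": 0.02,"ax": 0,"ay": 0,"az": 0,"claw": 0.06},
    {"x": 0,"y": 0,"z": 0.04,"ax": 0,"ay": 0,"az": 0,"claw": 0.06}
  ]
}}

```text
time_s: 2.1
ee_pos: [0.4787, -0.1812, 0.1113]
eef_rot: [-3.138, 0.007, 3.056]
force: [0.9, -1.7, -0.0]
grip_width: 0.06
```

```bash
python3 - <<'E'
from h import *
to([.4757,-.179,.006],174.4)
im,d,o=snap('wrist','w1.png'); c=cam('wrist',o); hsv=cv2.cvtColor(im,cv2.COLOR_RGB2HSV); h,s,v=[hsv[...,i].astype(int) for i in range(3)]
for b in blobs((s<40)&(v>150),1500): print(np.round(b[0]),axis_of(c,b[4],.023))
E
```

```text
shift [  3.9   2.4 105.2] turn [-0.2  0.4  0.7] t 2.1 pos [ 0.4787 -0.1812  0.1113] rpy [-179.8    0.4  175.1] w 0.06 F [ 0.9 -1.7 -0. ]
[248. 464.] [ 661.7 -256.6   74.7   31.9   85. ]
[596. 343.] [574.   17.5  71.9  60.7   2. ]
[294. 318.] [ 536.7 -208.2  134.5  111.4  -76. ]
[548. 181.] [460.9 -35.7 250.1 109.9 -21.2]
[178. 203.] [ 457.7 -293.8  335.8  200.   -18.6]
```

View pics/w1.png

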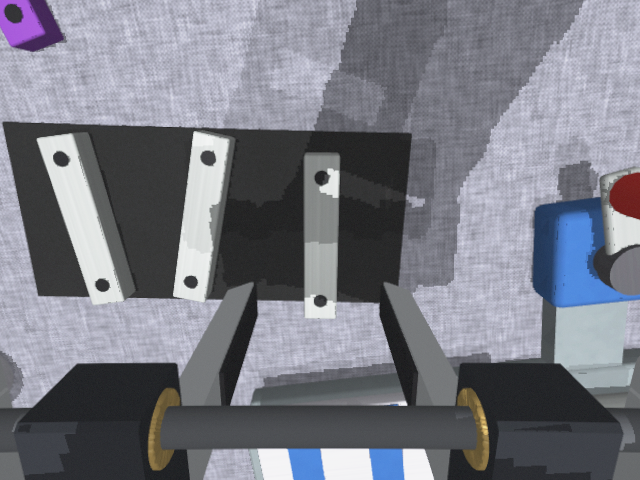

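```bash
cat >> h.py <<'E'
def line(c,a,b,z):
    P=onz(c,[a,b],z); d=P[1]-P[0]; print('mid',P.mean(0).round(4),'len',np.linalg.norm(d).round(4),'yaw',np.degrees(np.arctan2(d[1],d[0])).round(1)); return P
E
python3 - <<'E'
from h import *
o=ctrl.get_obs();c=cam('wrist',o)
line(c,(320,301),(321,177),.023)
line(c,(191,281),(208,158),.023)
line(c,(102,285),(62,159),.023)
E
```

```text
mid [ 0.4662 -0.1751  0.023 ] len 0.0866 yaw 174.7
mid [ 0.4458 -0.2536  0.023 ] len 0.0851 yaw 162.8
mid [ 0.4412 -0.3292  0.023 ] len 0.0857 yaw -177.2
```

```bash
python3 - <<'E'
from h import *
print(ctrl.get_obs()['ee_pos'])
im,d,o=snap('wrist','w2.png'); c=cam('wrist',o); print(o['ee_pos'],o['eef_rot'],o['joint_vel'].round(3))
g=cv2.cvtColor(im,cv2.COLOR_RGB2GRAY)
print(dep(c,d,[(320,240),(320,301),(321,177)]).round(4))
line(c,(320,153),(320,318),.023)
print(proj(c,[[.4757,-.179,.023]]))
E
```

```text
[ 0.47387476 -0.17760025  0.1018247 ]
[ 0.47387476 -0.17760025  0.1018247 ] [ 3.14054173 -0.00531818  3.05630742] [ 0.056 -0.055  0.06   0.008  0.179  0.041]
[[ 0.4653 -0.1753  0.0216]
 [ 0.5098 -0.1791  0.0218]
 [ 0.4231 -0.1711  0.0226]]
mid [ 0.4652 -0.1753  0.023 ] len 0.1147 yaw -4.9
[[315.88790221 255.71884237]]
```

View pics/w2.png

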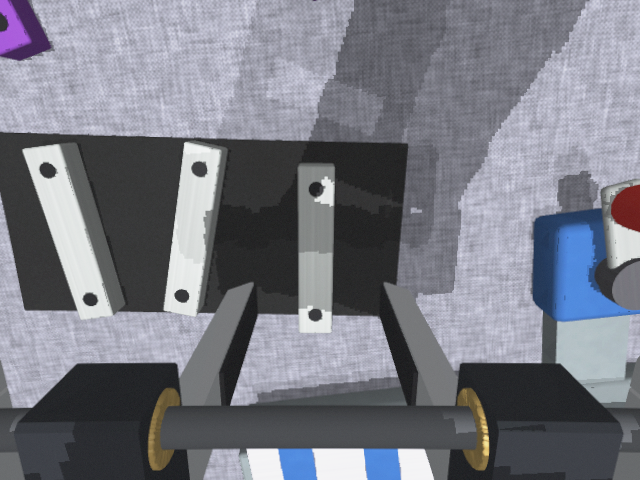

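```bash
python3 - <<'E'
from h import *
o=ctrl.get_obs();c=cam('wrist',o)
line(c,(315,315),(316,188),.023)
line(c,(182,296),(200,169),.023)
line(c,(90,299),(47,170),.023)
to([.4745,-.179,.006],174.6)
E
```

```text
mid [ 0.4744 -0.1774  0.023 ] len 0.0911 yaw 174.6
mid [ 0.4538 -0.2597  0.023 ] len 0.0904 yaw 162.5
mid [ 0.4485 -0.3395  0.023 ] len 0.09 yaw -176.8
shift [-2.6 -3.3 98.2] turn [ 0.1 -0.5  0.6] t 2.2 pos [ 0.473  -0.1758  0.1042] rpy [179.9  -0.5 175.2] w 0.0598 F [-0.2 -0.   0.2]
```

Call:
{"op": "step_arm", "data": {
  "steps": [
    {"x": -0.002,"y": -0.002,"z": 0.035,"ax": 0,"ay": 0,"az": 0,"claw": 0.06},
    {"x": 0,"y": 0,"z": 0.035,"ax": 0,"ay": 0,"az": 0,"claw": 0.06},
    {"x": 0,"y": 0,"z": 0.02,"ax": 0,"ay": 0,"az": 0,"claw": 0.06},
    {"x": 0,"y": 0,"z": 0,"ax": 0,"ay": 0,"az": 0,"claw": 0.06}
  ]
}}

```text
time_s: 2.53
ee_pos: [0.4754, -0.1756, 0.0171]
eef_rot: [3.14, -0.006, 3.059]
force: [-0.6, -0.5, 0.1]
grip_width: 0.0602
```

```bash
python3 - <<'E'
from h import *
to([.4745,-.178,.006],174.6)
E
```

```text
shift [ 0.6 -2.5 11.1] turn [ 0.1 -0.3  0.7] t 2.53 pos [ 0.4754 -0.1756  0.0171] rpy [179.9  -0.3 175.3] w 0.0602 F [-0.6 -0.5  0.1]
```

Call:
{"op": "step_arm", "data": {
  "steps": [
    {"x": 0,"y": -0.002,"z": 0.01,"ax": 0,"ay": 0,"az": 0.7,"claw": 0.06},
    {"x": 0,"y": 0,"z": 0,"ax": 0,"ay": 0,"az": 0,"claw": 0.015},
    {"x": 0,"y": 0,"z": 0,"ax": 0,"ay": 0,"az": 0,"claw": 0.015},
    {"x": 0,"y": 0,"z": 0,"ax": 0,"ay": 0,"az": 0,"claw": 0.015},
    {"x": 0,"y": 0,"z": 0,"ax": 0,"ay": 0,"az": 0,"claw": 0.015}
  ],
  "grip_force": 45
}}

```text
time_s: 2.95
ee_pos: [0.4781, -0.1769, 0.014]
eef_rot: [-3.141, 0.001, 3.048]
force: [-0.8, -0.4, 0.1]
grip_width: 0.0369
```

Call:
{"op": "step_arm", "data": {
  "steps": [
    {"x": 0,"y": 0,"z": 0.007,"ax": 0,"ay": 0,"az": 0,"claw": 0.03},
    {"x": 0,"y": 0,"z": 0,"ax": 0,"ay": 0,"az": 0,"claw": 0.03}
  ],
  "grip_force": 45
}}

```text
time_s: 3.12
ee_pos: [0.479, -0.1772, 0.0083]
eef_rot: [-3.14, 0.004, 3.048]
force: [-0.9, 0.4, -0.8]
grip_width: 0.0303
```

```bash
python3 - <<'E'
from h import *
to([.4745,-.178,.006],174.6); print(ctrl.get_obs()['ee_pos'],ctrl.get_obs()['joint_vel'])
E
```

```text
shift [ 4.4 -1.2  2.3] turn [-0.1  0.2  0.1] t 3.12 pos [ 0.479  -0.1772  0.0083] rpy [-179.9    0.2  174.7] w 0.0303 F [-0.9  0.4 -0.8]
[ 0.47899011 -0.17723737  0.00827566] [-0.00045889 -0.03634615 -0.01818389  0.00042296  0.02733438  0.0012479 ]
```

Call:
{"op": "step_arm", "data": {
  "steps": [
    {"x": 0.01,"y": -0.001,"z": 0.002,"ax": 0,"ay": 0,"az": 0,"claw": 0.03},
    {"x": 0,"y": 0,"z": 0,"ax": 0,"ay": 0,"az": 0,"claw": 0.01},
    {"x": 0,"y": 0,"z": 0,"ax": 0,"ay": 0,"az": 0,"claw": 0.01},
    {"x": 0,"y": 0,"z": 0,"ax": 0,"ay": 0,"az": 0,"claw": 0.01}
  ],
  "grip_force": 45
}}

```text
time_s: 3.45
ee_pos: [0.4695, -0.1776, 0.0065]
eef_rot: [-3.14, 0.004, 3.048]
force: [-0.9, 0.8, -3.0]
grip_width: 0.0234
```

Call:
{"op": "step_arm", "data": {
  "steps": [
    {"x": 0,"y": 0,"z": -0.02,"ax": 0,"ay": 0,"az": 0,"claw": 0.01},
    {"x": 0,"y": 0,"z": -0.03,"ax": 0,"ay": 0,"az": 0,"claw": 0.01},
    {"x": 0,"y": 0,"z": -0.03,"ax": 0,"ay": 0,"az": -4,"claw": 0.01},
    {"x": 0,"y": 0,"z": 0,"ax": 0,"ay": 0,"az": -4,"claw": 0.01},
    {"x": 0,"y": 0,"z": 0,"ax": 0,"ay": 0,"az": 0,"claw": 0.01}
  ],
  "grip_force": 45
}}

```text
time_s: 3.87
ee_pos: [0.4684, -0.1765, 0.0878]
eef_rot: [3.14, -0.002, -3.09]
force: [0.1, 0.1, -5.0]
grip_width: 0.0237
```

```bash
python3 - <<'E'
from h import *
to([.605,-.1454,.065],182.6)
E
```

```text
shift [-138.1   24.    22.6] turn [ 0.1 -0.1  0.3] t 3.87 pos [ 0.4684 -0.1765  0.0878] rpy [ 1.799e+02 -1.000e-01 -1.771e+02] w 0.0237 F [ 0.1  0.1 -5. ]
```

Call:
{"op": "step_arm", "data": {
  "steps": [
    {"x": -0.035,"y": 0.006,"z": 0,"ax": 0,"ay": 0,"az": 0,"claw": 0.01},
    {"x": -0.035,"y": 0.006,"z": 0,"ax": 0,"ay": 0,"az": 0,"claw": 0.01},
    {"x": -0.035,"y": 0.006,"z": 0,"ax": 0,"ay": 0,"az": 0,"claw": 0.01},
    {"x": -0.034,"y": 0.006,"z": 0.01,"ax": 0,"ay": 0,"az": 0,"claw": 0.01},
    {"x": 0,"y": 0,"z": 0,"ax": 0,"ay": 0,"az": 0,"claw": 0.01}
  ],
  "grip_force": 45
}}

```text
time_s: 4.28
ee_pos: [0.6094, -0.1439, 0.073]
eef_rot: [3.138, -0.008, -3.104]
force: [-0.7, 0.4, -4.2]
grip_width: 0.0239
```

```bash
python3 - <<'E'
from h import *
for i in range(2): im,d,o=snap('wrist','w3.png')
to([.605,-.1454,.0555],182.6)
E
```

```text
shift [ 1.5 -0.2 19.5] turn [ 0.1 -0.4 -0.5] t 4.38 pos [ 0.6066 -0.1452  0.0749] rpy [ 179.9   -0.4 -177.9] w 0.0236 F [-0.7 -0.1 -3.5]
```

View pics/w3.png

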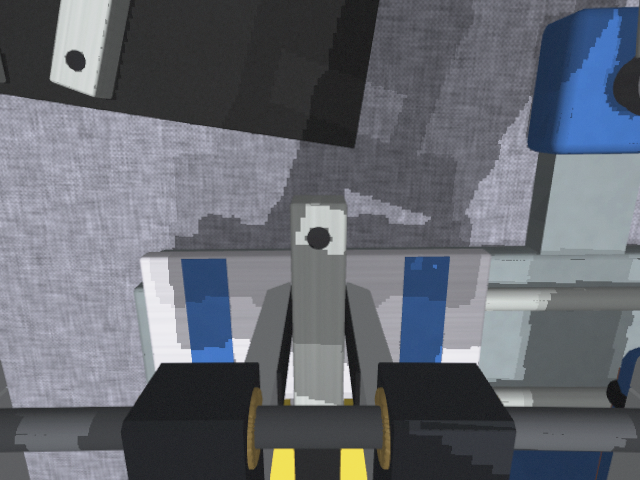

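Call:
{"op": "step_arm", "data": {
  "steps": [
    {"x": 0.001,"y": 0,"z": 0.019,"ax": 0,"ay": 0,"az": -0.4,"claw": 0.01},
    {"x": 0,"y": 0,"z": 0,"ax": 0,"ay": 0,"az": 0,"claw": 0.01},
    {"x": 0,"y": 0,"z": 0,"ax": 0,"ay": 0,"az": 0,"claw": 0.01}
  ],
  "grip_force": 45
}}

```text
time_s: 4.63
ee_pos: [0.6041, -0.1459, 0.0561]
eef_rot: [3.139, -0.008, -3.102]
force: [0.1, 0.4, -2.4]
grip_width: 0.0238
```

```bash
python3 - <<'E'
from h import *
to([.656,-.143,.0550],182.6)
E
```

```text
shift [-52.    0.8   0.7] turn [ 0.1 -0.4 -0.3] t 4.63 pos [ 0.6041 -0.1459  0.0561] rpy [ 179.9   -0.4 -177.7] w 0.0238 F [ 0.1  0.4 -2.4]
```

Call:
{"op": "step_arm", "data": {
  "steps": [
    {"x": -0.01,"y": 0,"z": 0,"ax": 0,"ay": -0.4,"az": -0.3,"claw": 0.01},
    {"x": -0.01,"y": 0,"z": 0,"ax": 0,"ay": 0,"az": 0,"claw": 0.01},
    {"x": -0.01,"y": 0,"z": 0,"ax": 0,"ay": 0,"az": 0,"claw": 0.01},
    {"x": -0.01,"y": 0,"z": 0,"ax": 0,"ay": 0,"az": 0,"claw": 0.01},
    {"x": 0,"y": 0,"z": 0,"ax": 0,"ay": 0,"az": 0,"claw": 0.01}
  ],
  "grip_force": 45
}}

```text
time_s: 5.05
ee_pos: [0.6457, -0.1457, 0.0603]
eef_rot: [3.14, 0.002, -3.101]
force: [5.7, 2.2, -11.6]
grip_width: 0.0236
```

```bash
python3 - <<'E'
from h import *
to([.656,-.143,.0550],182.6)
E
```

```text
shift [-10.4   2.3   5.3] turn [ 0.1  0.1 -0.3] t 5.05 pos [ 0.6457 -0.1457  0.0603] rpy [ 1.799e+02  1.000e-01 -1.777e+02] w 0.0236 F [  5.7   2.2 -11.6]
```

Call:
{"op": "step_arm", "data": {
  "steps": [
    {"x": 0,"y": 0.001,"z": 0.005,"ax": 0,"ay": 0,"az": 0,"claw": 0.01},
    {"x": 0,"y": 0,"z": 0,"ax": 0,"ay": 0,"az": 0,"claw": 0.01}
  ],
  "grip_force": 45
}}

```text
time_s: 5.22
ee_pos: [0.6459, -0.1448, 0.0558]
eef_rot: [3.14, 0.003, -3.101]
force: [0.0, 0.7, -3.8]
grip_width: 0.0237
```

Call:
{"op": "step_arm", "data": {
  "steps": [
    {"x": -0.006,"y": 0.001,"z": 0.001,"ax": 0,"ay": 0,"az": 0,"claw": 0.01},
    {"x": -0.006,"y": 0,"z": 0.001,"ax": 0,"ay": 0,"az": 0,"claw": 0.01}
  ],
  "grip_force": 45
}}

```text
time_s: 5.38
ee_pos: [0.6562, -0.1438, 0.0544]
eef_rot: [3.14, -0.0, -3.102]
force: [-34.1, -2.4, 3.6]
grip_width: 0.0236
```

Call:
{"op": "step_arm", "data": {
  "steps": [
    {"x": 0.001,"y": 0,"z": 0,"ax": 0,"ay": 0,"az": 0,"claw": 0.045},
    {"x": 0,"y": 0,"z": 0,"ax": 0,"ay": 0,"az": 0,"claw": 0.045},
    {"x": 0,"y": 0,"z": 0,"ax": 0,"ay": 0,"az": 0,"claw": 0.045},
    {"x": 0,"y": 0,"z": -0.03,"ax": 0,"ay": 0,"az": 0,"claw": 0.045},
    {"x": 0.02,"y": 0,"z": -0.03,"ax": 0,"ay": 0,"az": 0,"claw": 0.045}
  ],
  "grip_force": 45
}}

```text
time_s: 5.8
ee_pos: [0.6362, -0.1441, 0.1117]
eef_rot: [3.138, -0.005, -3.102]
force: [0.1, 0.9, 1.1]
grip_width: 0.0449
```

```bash
python3 - <<'E'
from h import *
im,d,o=snap('wrist','w4.png')
to([.446,-.340,.10],182.9)
E
```

```text
shift [ 196.1 -187.4   17.7] turn [ 0.1 -0.  -0.6] t 5.85 pos [ 0.6346 -0.145   0.1179] rpy [ 179.9   -0.  -177.7] w 0.0449 F [-4.3  0.5  4.8]
```

View pics/w4.png

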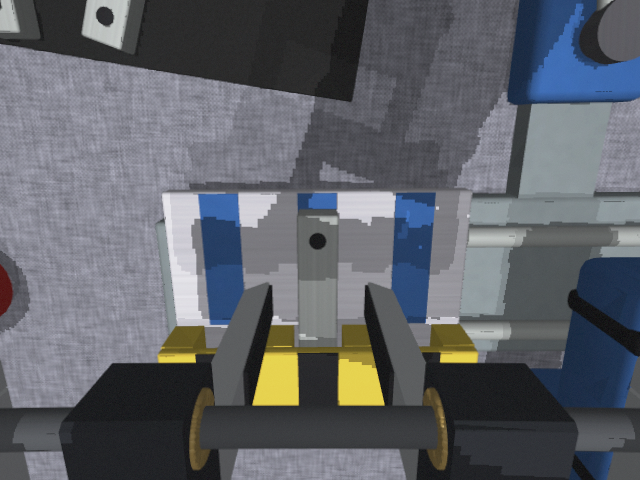

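Call:
{"op": "step_arm", "data": {
  "steps": [
    {"x": 0.028,"y": -0.027,"z": 0,"ax": 0,"ay": 0,"az": 0,"claw": 0.06},
    {"x": 0.028,"y": -0.027,"z": 0,"ax": 0,"ay": 0,"az": 0,"claw": 0.06},
    {"x": 0.028,"y": -0.027,"z": 0,"ax": 0,"ay": 0,"az": 0,"claw": 0.06},
    {"x": 0.028,"y": -0.027,"z": 0,"ax": 0,"ay": 0,"az": 0,"claw": 0.06},
    {"x": 0.028,"y": -0.027,"z": 0,"ax": 0,"ay": 0,"az": 0,"claw": 0.06}
  ]
}}

```text
time_s: 6.27
ee_pos: [0.5015, -0.286, 0.1245]
eef_rot: [-3.137, 0.015, -3.093]
force: [0.3, -0.7, 0.1]
grip_width: 0.0599
```

Call:
{"op": "step_arm", "data": {
  "steps": [
    {"x": 0.028,"y": -0.027,"z": 0.01,"ax": 0,"ay": 0,"az": 0,"claw": 0.06},
    {"x": 0.028,"y": -0.027,"z": 0.01,"ax": 0,"ay": 0,"az": 0,"claw": 0.06},
    {"x": 0,"y": 0,"z": 0,"ax": 0,"ay": 0,"az": 0,"claw": 0.06},
    {"x": 0,"y": 0,"z": 0,"ax": 0,"ay": 0,"az": 0,"claw": 0.06}
  ]
}}

```text
time_s: 6.6
ee_pos: [0.4427, -0.3512, 0.1073]
eef_rot: [-3.13, 0.022, -3.099]
force: [-0.1, 0.5, 0.5]
grip_width: 0.0599
```

```bash
python3 - <<'E'
from h import *
im,d,o=snap('wrist','w5.png')
to([.446,-.340,.006],182.9)
c=cam('wrist',o)
np.save('c.npy',np.r_[o['ee_pos'],o['eef_rot']])
E
```

```text
shift [ -1.4  12.  101.1] turn [-0.7  1.2 -0.4] t 6.65 pos [ 0.4429 -0.351   0.1072] rpy [-179.3    1.2 -177.5] w 0.06 F [ 0.3  0.6 -0.2]
```

View pics/w5.png

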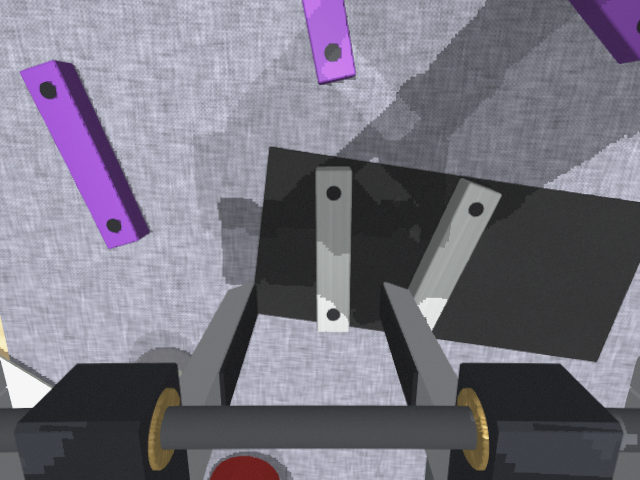

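```bash
python3 - <<'E'
from h import *
a=np.load('c.npy'); c=cam('wrist',dict(ee_pos=a[:3],eef_rot=a[3:]))
P=line(c,(333,315),(333,193),.023); m=P.mean(0)
to([m[0]-.004,m[1],.006],np.degrees(np.arctan2(*(P[1]-P[0])[1::-1])))
E
```

```text
mid [ 0.4493 -0.3412  0.023 ] len 0.0898 yaw -177.0
shift [ -0.7  10.9 101.1] turn [-0.7  1.2 -0.6] t 6.65 pos [ 0.4429 -0.351   0.1072] rpy [-179.3    1.2 -177.5] w 0.06 F [ 0.3  0.6 -0.2]
```

Call:
{"op": "step_arm", "data": {
  "steps": [
    {"x": 0,"y": 0.0105,"z": 0.02,"ax": -0.7,"ay": 1.2,"az": -0.6,"claw": 0.05},
    {"x": 0,"y": 0,"z": 0.035,"ax": 0,"ay": 0,"az": 0,"claw": 0.05},
    {"x": 0,"y": 0,"z": 0.025,"ax": 0,"ay": 0,"az": 0,"claw": 0.05},
    {"x": 0,"y": 0,"z": 0.005,"ax": 0,"ay": 0,"az": 0,"claw": 0.05},
    {"x": 0,"y": 0,"z": 0,"ax": 0,"ay": 0,"az": 0,"claw": 0.05}
  ]
}}

```text
time_s: 7.07
ee_pos: [0.4479, -0.3363, 0.0198]
eef_rot: [-3.14, 0.002, -3.081]
force: [0.2, -0.0, -0.3]
grip_width: 0.05
```

```bash
python3 - <<'E'
from h import *
to([.4453,-.341,.0065],183)
E
```

```text
shift [ 2.9 -4.5 13.3] turn [-0.1  0.1  0.5] t 7.07 pos [ 0.4479 -0.3363  0.0198] rpy [-1.799e+02  1.000e-01 -1.765e+02] w 0.05 F [ 0.2 -0.  -0.3]
```

Call:
{"op": "step_arm", "data": {
  "steps": [
    {"x": 0.003,"y": -0.0045,"z": 0.01,"ax": 0,"ay": 0,"az": 0.5,"claw": 0.05},
    {"x": 0,"y": 0,"z": 0.003,"ax": 0,"ay": 0,"az": 0,"claw": 0.04},
    {"x": 0,"y": 0,"z": 0,"ax": 0,"ay": 0,"az": 0,"claw": 0.03},
    {"x": 0,"y": 0,"z": 0,"ax": 0,"ay": 0,"az": 0,"claw": 0.03}
  ]
}}

```text
time_s: 7.4
ee_pos: [0.4473, -0.3406, 0.008]
eef_rot: [-3.138, 0.004, -3.088]
force: [0.6, -0.6, 0.4]
grip_width: 0.0336
```

```bash
python3 - <<'E'
from h import *
to([.4453,-.341,.0065],183)
E
```

```text
shift [ 2.  -0.3  1.5] turn [-0.2  0.2  0.1] t 7.4 pos [ 0.4473 -0.3406  0.008 ] rpy [-179.8    0.2 -176.9] w 0.0336 F [ 0.6 -0.6  0.4]
```

Call:
{"op": "step_arm", "data": {
  "steps": [
    {"x": 0.004,"y": 0,"z": 0.0015,"ax": 0,"ay": 0,"az": 0,"claw": 0.01},
    {"x": 0,"y": 0,"z": 0,"ax": 0,"ay": 0,"az": 0,"claw": 0.01},
    {"x": 0,"y": 0,"z": 0,"ax": 0,"ay": 0,"az": 0,"claw": 0.01},
    {"x": 0,"y": 0,"z": -0.005,"ax": 0,"ay": 0,"az": 0,"claw": 0.01},
    {"x": 0,"y": 0,"z": -0.02,"ax": 0,"ay": 0,"az": 0,"claw": 0.01}
  ],
  "grip_force": 45
}}

```text
time_s: 7.82
ee_pos: [0.4413, -0.3399, 0.0304]
eef_rot: [-3.141, 0.001, -3.088]
force: [-0.7, -0.1, -3.9]
grip_width: 0.0235
```

Call:
{"op": "step_arm", "data": {
  "steps": [
    {"x": 0,"y": 0,"z": -0.03,"ax": 0,"ay": 0,"az": 0,"claw": 0.01},
    {"x": 0,"y": 0,"z": -0.025,"ax": 0,"ay": 0,"az": 0,"claw": 0.01},
    {"x": 0,"y": 0,"z": 0,"ax": 0,"ay": 0,"az": 0,"claw": 0.01}
  ]
}}

```text
time_s: 8.07
ee_pos: [0.4414, -0.3401, 0.0904]
eef_rot: [-3.14, 0.001, -3.088]
force: [1.2, 0.3, -2.4]
grip_width: 0.0235
```

```bash
python3 - <<'E'
from h import *
to([.607,-.2054,.073],182.6)
E
```

```text
shift [-172.5  125.7   17.5] turn [-0.1  0.1  0.4] t 8.07 pos [ 0.4414 -0.3401  0.0904] rpy [-1.799e+02  1.000e-01 -1.770e+02] w 0.0235 F [ 1.2  0.3 -2.4]
```

Call:
{"op": "step_arm", "data": {
  "steps": [
    {"x": -0.029,"y": 0.021,"z": 0,"ax": 0,"ay": 0,"az": 0,"claw": 0.01},
    {"x": -0.029,"y": 0.021,"z": 0,"ax": 0,"ay": 0,"az": 0,"claw": 0.01},
    {"x": -0.029,"y": 0.021,"z": 0,"ax": 0,"ay": 0,"az": 0,"claw": 0.01},
    {"x": -0.029,"y": 0.021,"z": 0,"ax": 0,"ay": 0,"az": 0,"claw": 0.01},
    {"x": -0.029,"y": 0.021,"z": 0,"ax": 0,"ay": 0,"az": 0,"claw": 0.01}
  ]
}}

```text
time_s: 8.48
ee_pos: [0.581, -0.2282, 0.0888]
eef_rot: [-3.139, 0.001, -3.098]
force: [0.5, -1.0, -4.3]
grip_width: 0.0237
```

Call:
{"op": "step_arm", "data": {
  "steps": [
    {"x": -0.015,"y": 0.015,"z": 0.01,"ax": 0,"ay": 0,"az": 0,"claw": 0.01},
    {"x": 0,"y": 0,"z": 0,"ax": 0,"ay": 0,"az": 0,"claw": 0.01},
    {"x": 0,"y": 0,"z": 0,"ax": 0,"ay": 0,"az": 0,"claw": 0.01}
  ]
}}

```text
time_s: 8.73
ee_pos: [0.5994, -0.2059, 0.0746]
eef_rot: [-3.141, -0.001, -3.092]
force: [0.0, -0.3, -3.2]
grip_width: 0.0232
```

```bash
python3 - <<'E'
from h import *
im,d,o=snap('wrist','w6.png')
to([.605,-.2054,.0555],182.6)
E
```

```text
shift [-6.2  0.2 18.6] turn [-0.  -0.1  0.2] t 8.78 pos [ 0.5989 -0.2059  0.0741] rpy [-1.800e+02 -1.000e-01 -1.772e+02] w 0.0237 F [-0.1  0.7 -4.6]
```

View pics/w6.png

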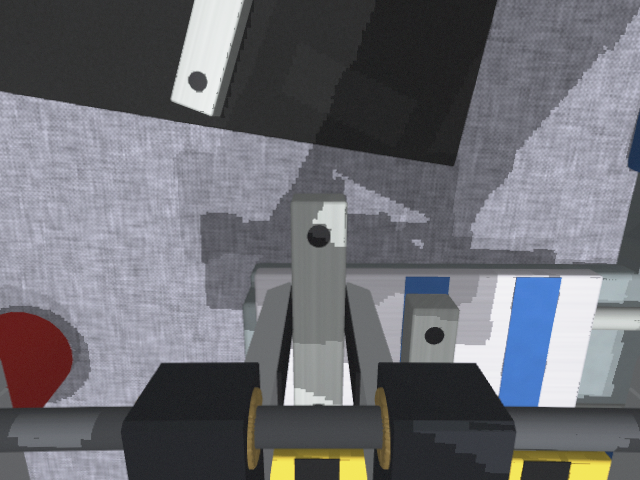

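Call:
{"op": "step_arm", "data": {
  "steps": [
    {"x": 0,"y": 0,"z": 0.0185,"ax": 0,"ay": 0,"az": 0,"claw": 0.01},
    {"x": 0,"y": 0,"z": 0,"ax": 0,"ay": 0,"az": 0,"claw": 0.01},
    {"x": -0.01,"y": 0,"z": 0.001,"ax": 0,"ay": 0,"az": 0,"claw": 0.01},
    {"x": -0.01,"y": 0,"z": 0.001,"ax": 0,"ay": 0,"az": 0,"claw": 0.01},
    {"x": 0,"y": 0,"z": 0,"ax": 0,"ay": 0,"az": 0,"claw": 0.01}
  ]
}}

```text
time_s: 9.2
ee_pos: [0.6169, -0.2093, 0.0549]
eef_rot: [-3.141, -0.001, -3.098]
force: [-0.4, -0.7, -3.3]
grip_width: 0.0236
```

```bash
python3 - <<'E'
from h import *
to([.657,-.203,.0550],182.6)
E
```

```text
shift [-40.4   4.5  -0.1] turn [-0.  -0.1 -0.1] t 9.2 pos [ 0.6169 -0.2093  0.0549] rpy [-1.800e+02 -1.000e-01 -1.775e+02] w 0.0236 F [-0.4 -0.7 -3.3]
```

Call:
{"op": "step_arm", "data": {
  "steps": [
    {"x": 0,"y": 0.0045,"z": 0,"ax": 0,"ay": 0,"az": 0,"claw": 0.01},
    {"x": -0.01,"y": 0.001,"z": 0.001,"ax": 0,"ay": 0,"az": 0,"claw": 0.01},
    {"x": -0.01,"y": 0.001,"z": 0.001,"ax": 0,"ay": 0,"az": 0,"claw": 0.01},
    {"x": -0.008,"y": 0,"z": 0.001,"ax": 0,"ay": 0,"az": 0,"claw": 0.01},
    {"x": 0,"y": 0,"z": 0,"ax": 0,"ay": 0,"az": 0,"claw": 0.01}
  ]
}}

```text
time_s: 9.62
ee_pos: [0.6417, -0.2038, 0.0545]
eef_rot: [-3.14, -0.002, -3.102]
force: [-0.8, 0.0, -3.9]
grip_width: 0.0234
```

```bash
python3 - <<'E'
from h import *
to([.657,-.203,.0550],182.6)
E
```

```text
shift [-15.3   0.2  -0.5] turn [-0.1 -0.1 -0.3] t 9.62 pos [ 0.6417 -0.2038  0.0545] rpy [-1.799e+02 -1.000e-01 -1.777e+02] w 0.0234 F [-0.8  0.  -3.9]
```

Call:
{"op": "step_arm", "data": {
  "steps": [
    {"x": -0.006,"y": 0,"z": 0.0005,"ax": 0,"ay": 0,"az": 0,"claw": 0.01},
    {"x": -0.006,"y": 0,"z": 0.0005,"ax": 0,"ay": 0,"az": 0,"claw": 0.01},
    {"x": -0.003,"y": 0,"z": 0,"ax": 0,"ay": 0,"az": 0,"claw": 0.01}
  ]
}}

```text
time_s: 9.87
ee_pos: [0.6559, -0.2037, 0.0542]
eef_rot: [-3.14, -0.003, -3.103]
force: [-0.9, -0.0, -3.2]
grip_width: 0.0236
```

Call:
{"op": "step_arm", "data": {
  "steps": [
    {"x": -0.003,"y": 0,"z": 0,"ax": 0,"ay": 0,"az": 0,"claw": 0.01},
    {"x": -0.002,"y": 0,"z": 0,"ax": 0,"ay": 0,"az": 0,"claw": 0.01}
  ]
}}

```text
time_s: 10.03
ee_pos: [0.659, -0.2037, 0.054]
eef_rot: [-3.141, -0.009, -3.104]
force: [-31.7, 1.7, 13.7]
grip_width: 0.0236
```

Call:
{"op": "step_arm", "data": {
  "steps": [
    {"x": 0.001,"y": 0,"z": 0,"ax": 0,"ay": 0,"az": 0,"claw": 0.045},
    {"x": 0,"y": 0,"z": 0,"ax": 0,"ay": 0,"az": 0,"claw": 0.045},
    {"x": 0,"y": 0,"z": 0,"ax": 0,"ay": 0,"az": 0,"claw": 0.045},
    {"x": 0,"y": 0,"z": -0.03,"ax": 0,"ay": 0,"az": 0,"claw": 0.045},
    {"x": 0.02,"y": 0,"z": -0.03,"ax": 0,"ay": 0,"az": 0,"claw": 0.045}
  ]
}}

```text
time_s: 10.45
ee_pos: [0.6381, -0.2037, 0.1101]
eef_rot: [3.139, -0.017, -3.103]
force: [1.0, -0.3, 0.4]
grip_width: 0.0448
```

```bash
python3 - <<'E'
from h import *
im,d,o=snap('wrist','w7.png')
to([.450,-.259,.10],162.3)
E
```

```text
shift [188.2 -47.1  18.7] turn [-0.1 -0.7 19.9] t 10.5 pos [ 0.6365 -0.2048  0.1166] rpy [ 180.    -0.7 -177.8] w 0.045 F [-3.2  0.3  4.6]
```

View pics/w7.png

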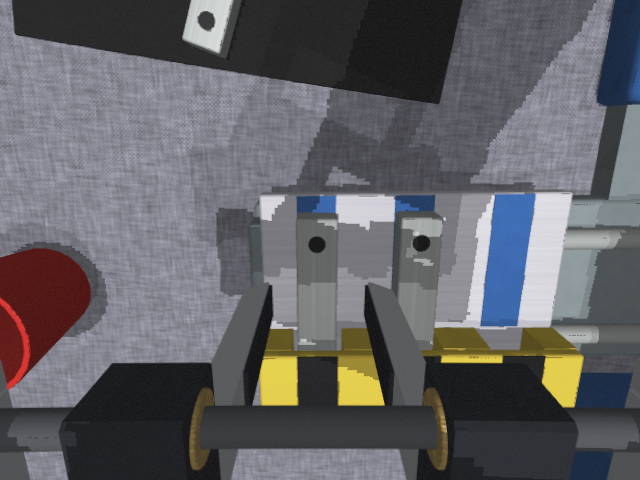

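Call:
{"op": "step_arm", "data": {
  "steps": [
    {"x": 0.035,"y": -0.009,"z": 0,"ax": 0,"ay": 0,"az": 0,"claw": 0.05},
    {"x": 0.035,"y": -0.009,"z": 0,"ax": 0,"ay": 0,"az": 0,"claw": 0.05},
    {"x": 0.035,"y": -0.009,"z": 0,"ax": 0,"ay": 0,"az": 0,"claw": 0.05},
    {"x": 0.035,"y": -0.009,"z": 0,"ax": 0,"ay": 0,"az": 0,"claw": 0.05},
    {"x": 0.035,"y": -0.009,"z": 0,"ax": 0,"ay": 0,"az": 0,"claw": 0.05}
  ]
}}

```text
time_s: 10.92
ee_pos: [0.4626, -0.2563, 0.1213]
eef_rot: [-3.137, -0.001, -3.098]
force: [0.1, -1.1, 0.6]
grip_width: 0.0499
```

Call:
{"op": "step_arm", "data": {
  "steps": [
    {"x": 0,"y": 0,"z": 0.005,"ax": 0,"ay": 0,"az": 7,"claw": 0.05},
    {"x": 0,"y": 0,"z": 0.005,"ax": 0,"ay": 0,"az": 7,"claw": 0.05},
    {"x": 0,"y": 0,"z": 0.005,"ax": 0,"ay": 0,"az": 6,"claw": 0.05},
    {"x": 0,"y": 0,"z": 0,"ax": 0,"ay": 0,"az": 0,"claw": 0.05}
  ]
}}

```text
time_s: 11.25
ee_pos: [0.4576, -0.2592, 0.1088]
eef_rot: [-3.135, 0.006, 2.819]
force: [0.1, 0.1, -0.4]
grip_width: 0.0497
```

```bash
python3 - <<'E'
from h import *
im,d,o=snap('wrist','w8.png')
to([.450,-.259,.10],162.3)
np.save('c.npy',np.r_[o['ee_pos'],o['eef_rot']])
E
```

```text
shift [ 7.7 -2.1  9.2] turn [-0.4  0.4 -0.4] t 11.3 pos [ 0.4579 -0.2594  0.1093] rpy [-179.6    0.4  161.9] w 0.0502 F [ 0.1 -0.4  0.1]
```

View pics/w8.png

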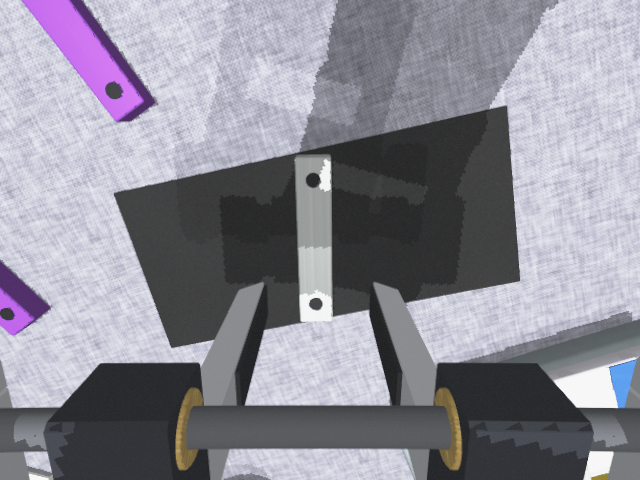

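```bash
python3 - <<'E'
from h import *
a=np.load('c.npy'); c=cam('wrist',dict(ee_pos=a[:3],eef_rot=a[3:]))
P=line(c,(316,304),(313,180),.023); m=P.mean(0); e=P[1]-P[0]; e/=np.linalg.norm(e)
t=m+e*.008; t[2]=.010; to(t,np.degrees(np.arctan2(e[1],e[0])))
E
```

```text
mid [ 0.4541 -0.2613  0.023 ] len 0.0896 yaw 162.7
shift [11.6 -2.5 99.2] turn [-0.4  0.4 -0.8] t 11.3 pos [ 0.4579 -0.2594  0.1093] rpy [-179.6    0.4  161.9] w 0.0502 F [ 0.1 -0.4  0.1]
```

Call:
{"op": "step_arm", "data": {
  "steps": [
    {"x": 0.0115,"y": -0.0025,"z": 0.02,"ax": -0.4,"ay": 0.4,"az": -0.8,"claw": 0.05},
    {"x": 0,"y": 0,"z": 0.035,"ax": 0,"ay": 0,"az": 0,"claw": 0.05},
    {"x": 0,"y": 0,"z": 0.025,"ax": 0,"ay": 0,"az": 0,"claw": 0.05},
    {"x": 0,"y": 0,"z": 0.005,"ax": 0,"ay": 0,"az": 0,"claw": 0.05},
    {"x": 0,"y": 0,"z": 0,"ax": 0,"ay": 0,"az": 0,"claw": 0.05}
  ]
}}

```text
time_s: 11.72
ee_pos: [0.4494, -0.2596, 0.0255]
eef_rot: [-3.14, 0.008, 2.862]
force: [-0.7, -0.8, -0.2]
grip_width: 0.0499
```

```bash
python3 - <<'E'
from h import *
to([.4465,-.259,.009],162.7)
E
```

```text
shift [ 3.1 -0.2 16.4] turn [-0.1  0.5  1.3] t 11.72 pos [ 0.4494 -0.2596  0.0255] rpy [-179.9    0.5  164. ] w 0.0499 F [-0.7 -0.8 -0.2]
```

Call:
{"op": "step_arm", "data": {
  "steps": [
    {"x": 0.003,"y": 0,"z": 0.012,"ax": 0,"ay": 0.5,"az": 1.3,"claw": 0.045},
    {"x": 0,"y": 0,"z": 0.004,"ax": 0,"ay": 0,"az": 0,"claw": 0.04},
    {"x": 0,"y": 0,"z": 0,"ax": 0,"ay": 0,"az": 0,"claw": 0.03},
    {"x": 0,"y": 0,"z": 0,"ax": 0,"ay": 0,"az": 0,"claw": 0.03}
  ]
}}

```text
time_s: 12.05
ee_pos: [0.4485, -0.2596, 0.0116]
eef_rot: [-3.139, 0.003, 2.841]
force: [-0.2, -0.3, 0.2]
grip_width: 0.0312
```

```bash
python3 - <<'E'
from h import *
to([.4465,-.259,.009],162.7)
E
```

```text
shift [ 2.  -0.   2.6] turn [-0.2  0.2  0.1] t 12.05 pos [ 0.4485 -0.2596  0.0116] rpy [-179.8    0.2  162.8] w 0.0312 F [-0.2 -0.3  0.2]
```

Call:
{"op": "step_arm", "data": {
  "steps": [
    {"x": 0.003,"y": 0,"z": 0.003,"ax": 0,"ay": 0,"az": 0,"claw": 0.03},
    {"x": 0,"y": 0,"z": 0,"ax": 0,"ay": 0,"az": 0,"claw": 0.01},
    {"x": 0,"y": 0,"z": 0,"ax": 0,"ay": 0,"az": 0,"claw": 0.01},
    {"x": 0,"y": 0,"z": 0,"ax": 0,"ay": 0,"az": 0,"claw": 0.01}
  ],
  "grip_force": 45
}}

```text
time_s: 12.38
ee_pos: [0.4461, -0.2591, 0.01]
eef_rot: [-3.138, 0.006, 2.842]
force: [-0.7, 0.5, -2.9]
grip_width: 0.0237
```

Call:
{"op": "step_arm", "data": {
  "steps": [
    {"x": 0,"y": 0,"z": -0.02,"ax": 0,"ay": 0,"az": 0,"claw": 0.01},
    {"x": 0,"y": 0,"z": -0.035,"ax": 0,"ay": 0,"az": 0,"claw": 0.01},
    {"x": 0,"y": 0,"z": -0.03,"ax": 0,"ay": 0,"az": -7,"claw": 0.01},
    {"x": 0,"y": 0,"z": 0,"ax": 0,"ay": 0,"az": -7,"claw": 0.01},
    {"x": 0,"y": 0,"z": 0,"ax": 0,"ay": 0,"az": -6,"claw": 0.01}
  ]
}}

```text
time_s: 12.8
ee_pos: [0.4438, -0.2574, 0.0968]
eef_rot: [-3.14, -0.001, -3.083]
force: [0.1, 0.5, -3.7]
grip_width: 0.0235
```

```bash
python3 - <<'E'
from h import *
to([.600,-.0855,.080],182.6)
E
```

```text
shift [-166.1  162.4   16.4] turn [-0.1 -0.1  0.8] t 12.8 pos [ 0.4438 -0.2574  0.0968] rpy [-1.799e+02 -1.000e-01 -1.766e+02] w 0.0235 F [ 0.1  0.5 -3.7]
```

Call:
{"op": "step_arm", "data": {
  "steps": [
    {"x": -0.028,"y": 0.028,"z": 0,"ax": 0,"ay": 0,"az": 0.8,"claw": 0.01},
    {"x": -0.028,"y": 0.028,"z": 0,"ax": 0,"ay": 0,"az": 0,"claw": 0.01},
    {"x": -0.028,"y": 0.028,"z": 0,"ax": 0,"ay": 0,"az": 0,"claw": 0.01},
    {"x": -0.028,"y": 0.028,"z": 0,"ax": 0,"ay": 0,"az": 0,"claw": 0.01},
    {"x": -0.025,"y": 0.025,"z": 0,"ax": 0,"ay": 0,"az": 0,"claw": 0.01}
  ]
}}

```text
time_s: 13.22
ee_pos: [0.5736, -0.1127, 0.0974]
eef_rot: [-3.139, -0.002, -3.093]
force: [0.0, -1.2, -2.9]
grip_width: 0.0237
```

Call:
{"op": "step_arm", "data": {
  "steps": [
    {"x": -0.018,"y": 0.018,"z": 0,"ax": 0,"ay": 0,"az": 0,"claw": 0.01},
    {"x": 0,"y": 0,"z": 0,"ax": 0,"ay": 0,"az": 0,"claw": 0.01},
    {"x": 0,"y": 0,"z": 0,"ax": 0,"ay": 0,"az": 0,"claw": 0.01}
  ]
}}

```text
time_s: 13.47
ee_pos: [0.5938, -0.0864, 0.0958]
eef_rot: [-3.14, -0.004, -3.086]
force: [-0.5, -0.7, -4.5]
grip_width: 0.0234
```

```bash
python3 - <<'E'
from h import *
to([.600,-.0864,.0585],182.6)
E
```

```text
shift [-6.3 -0.3 37.2] turn [-0.1 -0.2  0.6] t 13.47 pos [ 0.5938 -0.0864  0.0958] rpy [-179.9   -0.2 -176.8] w 0.0234 F [-0.5 -0.7 -4.5]
```

Call:
{"op": "step_arm", "data": {
  "steps": [
    {"x": 0,"y": 0,"z": 0.02,"ax": 0,"ay": 0,"az": 0.6,"claw": 0.01},
    {"x": 0,"y": 0,"z": 0.016,"ax": 0,"ay": 0,"az": 0,"claw": 0.01},
    {"x": 0,"y": 0,"z": 0,"ax": 0,"ay": 0,"az": 0,"claw": 0.01},
    {"x": 0,"y": 0,"z": 0,"ax": 0,"ay": 0,"az": 0,"claw": 0.01}
  ]
}}

```text
time_s: 13.8
ee_pos: [0.5921, -0.0879, 0.0587]
eef_rot: [-3.14, -0.005, -3.098]
force: [0.9, -0.0, -3.5]
grip_width: 0.0236
```

```bash
python3 - <<'E'
from h import *
im,d,o=snap('wrist','w9.png')
to([.600,-.0864,.0585],182.6)
E
```

```text
shift [-8.   1.2  0.1] turn [-0.1 -0.3 -0.1] t 13.85 pos [ 0.592  -0.0879  0.0587] rpy [-179.9   -0.3 -177.5] w 0.0239 F [ 0.4 -0.1 -4.5]
```

View pics/w9.png

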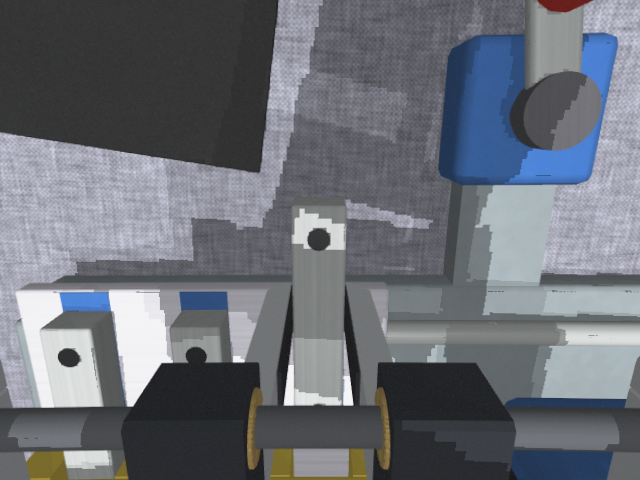

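Call:
{"op": "step_arm", "data": {
  "steps": [
    {"x": -0.01,"y": 0.001,"z": 0.001,"ax": 0,"ay": 0,"az": 0,"claw": 0.01},
    {"x": -0.01,"y": 0,"z": 0.001,"ax": 0,"ay": 0,"az": 0,"claw": 0.01},
    {"x": -0.01,"y": 0,"z": 0.001,"ax": 0,"ay": 0,"az": 0,"claw": 0.01},
    {"x": 0,"y": 0,"z": 0,"ax": 0,"ay": 0,"az": 0,"claw": 0.01}
  ]
}}

```text
time_s: 14.18
ee_pos: [0.6229, -0.088, 0.0596]
eef_rot: [-3.139, -0.002, -3.1]
force: [-0.0, -0.0, -3.4]
grip_width: 0.0236
```

```bash
python3 - <<'E'
from h import *
to([.651,-.084,.0570],182.6)
E
```

```text
shift [-28.3   2.8   2.5] turn [-0.1 -0.1 -0.2] t 14.18 pos [ 0.6229 -0.088   0.0596] rpy [-1.799e+02 -1.000e-01 -1.776e+02] w 0.0236 F [-0.  -0.  -3.4]
```

Call:
{"op": "step_arm", "data": {
  "steps": [
    {"x": 0,"y": 0.002,"z": 0.0015,"ax": 0,"ay": 0,"az": 0,"claw": 0.01},
    {"x": -0.008,"y": 0.0005,"z": 0.001,"ax": 0,"ay": 0,"az": 0,"claw": 0.01},
    {"x": -0.008,"y": 0,"z": 0.0005,"ax": 0,"ay": 0,"az": 0,"claw": 0.01},
    {"x": 0,"y": 0,"z": 0,"ax": 0,"ay": 0,"az": 0,"claw": 0.01}
  ]
}}

```text
time_s: 14.52
ee_pos: [0.6384, -0.0857, 0.0589]
eef_rot: [-3.139, -0.001, -3.102]
force: [0.1, -0.0, -3.9]
grip_width: 0.0237
```

Call:
{"op": "step_arm", "data": {
  "steps": [
    {"x": -0.005,"y": 0,"z": 0.0005,"ax": 0,"ay": 0,"az": 0,"claw": 0.01},
    {"x": -0.004,"y": 0,"z": 0,"ax": 0,"ay": 0,"az": 0,"claw": 0.01}
  ]
}}

```text
time_s: 14.68
ee_pos: [0.6472, -0.0855, 0.0587]
eef_rot: [-3.139, -0.001, -3.102]
force: [0.1, 0.5, -3.1]
grip_width: 0.0237
```

Call:
{"op": "step_arm", "data": {
  "steps": [
    {"x": -0.003,"y": 0,"z": 0.001,"ax": 0,"ay": 0,"az": 0,"claw": 0.01},
    {"x": -0.003,"y": 0,"z": 0.0005,"ax": 0,"ay": 0,"az": 0,"claw": 0.01}
  ]
}}

```text
time_s: 14.85
ee_pos: [0.6515, -0.0855, 0.0569]
eef_rot: [-3.139, -0.007, -3.102]
force: [-41.9, -0.1, 23.3]
grip_width: 0.0236
```

Call:
{"op": "step_arm", "data": {
  "steps": [
    {"x": 0.001,"y": 0,"z": -0.0005,"ax": 0,"ay": 0,"az": 0,"claw": 0.045},
    {"x": 0,"y": 0,"z": 0,"ax": 0,"ay": 0,"az": 0,"claw": 0.045},
    {"x": 0,"y": 0,"z": 0,"ax": 0,"ay": 0,"az": 0,"claw": 0.045},
    {"x": 0,"y": 0,"z": -0.03,"ax": 0,"ay": 0,"az": 0,"claw": 0.045},
    {"x": 0.01,"y": 0,"z": -0.035,"ax": 0,"ay": 0,"az": 0,"claw": 0.045}
  ]
}}

```text
time_s: 15.27
ee_pos: [0.6397, -0.0854, 0.118]
eef_rot: [-3.141, -0.016, -3.102]
force: [-0.2, 0.2, 1.2]
grip_width: 0.0449
```

Call:
{"op": "step_arm", "data": {
  "steps": [
    {"x": 0.035,"y": 0,"z": -0.02,"ax": 0,"ay": 0,"az": 0,"claw": 0.07},
    {"x": 0.035,"y": 0,"z": -0.02,"ax": 0,"ay": 0,"az": 0,"claw": 0.07},
    {"x": 0.035,"y": 0,"z": 0,"ax": 0,"ay": 0,"az": 0,"claw": 0.07},
    {"x": 0,"y": 0,"z": 0,"ax": 0,"ay": 0,"az": 0,"claw": 0.07}
  ]
}}

```text
time_s: 15.6
ee_pos: [0.533, -0.0895, 0.1671]
eef_rot: [-3.139, -0.006, -3.101]
force: [0.2, 0.1, -0.1]
grip_width: 0.0681
```

```bash
python3 - <<'E'
from h import *
im,d,o=snap('wrist','w10.png'); snap('top','t10.png'); snap('scene','s10.png')
a=cv2.imread('pics/t10.png'); b=cv2.imread('pics/s10.png')
A=cv2.resize(a[110:270,190:450],(780,480),interpolation=cv2.INTER_CUBIC)
cv2.imwrite('pics/t10c.png',A)
np.save('c.npy',np.r_[o['ee_pos'],o['eef_rot']])
to([.45,0,.1],182.6)
E
```

```text
shift [84.5 93.6 67.6] turn [-0.2 -0.1 -0.3] t 15.75 pos [ 0.5384 -0.0898  0.1678] rpy [-1.798e+02 -1.000e-01 -1.777e+02] w 0.0698 F [-0.4  0.5 -0.3]
```

View pics/w10.png

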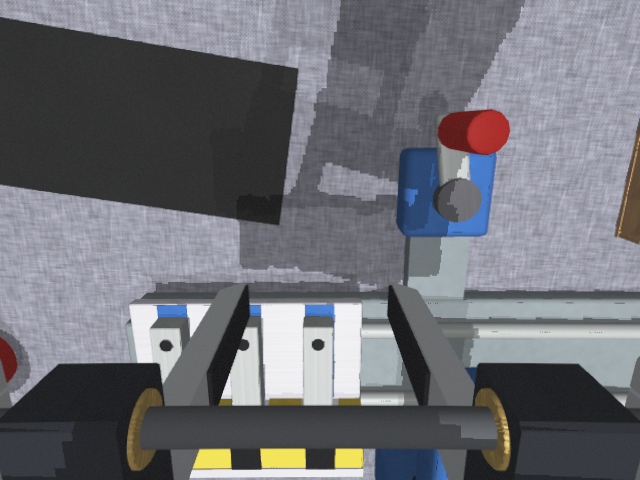

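View pics/s10.png

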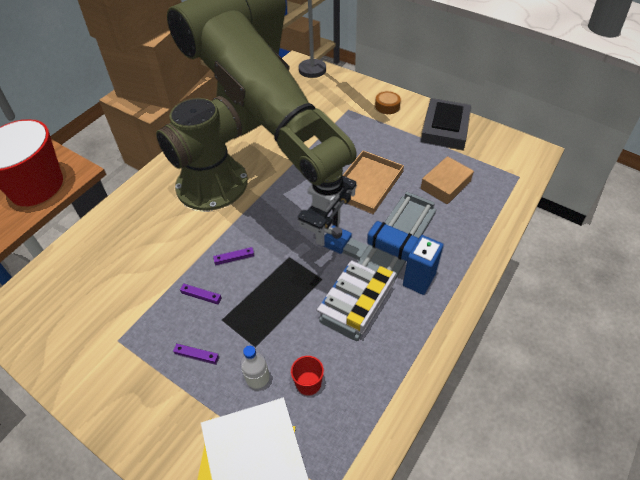

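```bash
cat >> h.py <<'E'
def grip_wrist(fn=None):
    im,d,o=snap('wrist',fn); c=cam('wrist',o); hsv=cv2.cvtColor(im,cv2.COLOR_RGB2HSV); h,s,v=[hsv[...,i].astype(int) for i in range(3)]
    for b in blobs(((h<8)|(h>172))&(s>170)&(v>170),60): print('bright',np.round(b[0]),np.round(b[1]),onz(c,b[0],.116).round(4))
    return im,c
E
python3 - <<'E'
from h import *
im,c=grip_wrist()
print(onz(c,[(490,131)],.116), dep(c,vision.camera('wrist')[1],[(488,131)]))
P=[ .653,.0215]
E
```

```text
bright [485. 119.] [25. 37.] [[ 0.4491 -0.0024  0.116 ]]
[[0.45512802 0.00157548 0.116     ]] [[0.45517712 0.00113188 0.11440683]]
```

```bash
python3 - <<'E'
from h import *
im,d,o=snap('wrist'); c=cam('wrist',o)
a=cv2.cvtColor(im[90:250,380:540],cv2.COLOR_RGB2BGR); cv2.imwrite('pics/g.png',cv2.resize(a,(640,640))[:600])
u=[(x,y) for y in range(105,150,4) for x in range(450,515,4)]
P=dep(c,d,u); k=(P[:,2]>.110)&(P[:,2]<.122); print(P[k].mean(0),P[k].min(0),P[k].max(0),k.sum(), o['ee_pos'])
E
```

```text
[0.45058016 0.00111657 0.11420551] [ 0.44142269 -0.00978894  0.11144481] [0.46072052 0.01258199 0.11588514] 96 [ 0.53852941 -0.0896495   0.16670298]
```

View pics/g.png

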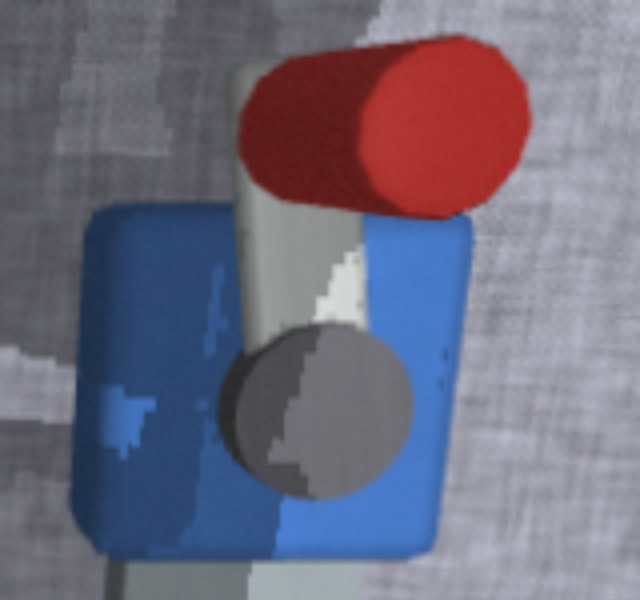

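```bash
python3 - <<'E'
from h import *
im,d,o=snap('wrist'); c=cam('wrist',o)
g=onz(c,[(491.2,122)],.116)[0]; hz=dep(c,d,[(461,192)])[0]; hb=onz(c,[(461,192.5)],hz[2])[0]
print(g,hz,hb,np.linalg.norm((g-hb)[:2]))
th=np.arctan2(*(g-hb)[1::-1]); print('crank',th-np.radians(2.6)+np.pi)
E
```

```text
[0.45027446 0.00114161 0.116     ] [0.49820748 0.01224493 0.05570058] [0.49856974 0.01229712 0.05570058] 0.04956692464769108
crank 0.18162551949408057
```

Call:
{"op": "step_arm", "data": {
  "steps": [
    {"x": 0.028,"y": 0.031,"z": 0,"ax": 0,"ay": 0,"az": 0,"claw": 0.06},
    {"x": 0.028,"y": 0.031,"z": 0,"ax": 0,"ay": 0,"az": 0,"claw": 0.06},
    {"x": 0.028,"y": 0.029,"z": 0,"ax": 0,"ay": 0,"az": 0,"claw": 0.06},
    {"x": 0,"y": 0,"z": 0.01,"ax": 0,"ay": 0,"az": 0,"claw": 0.06},
    {"x": 0,"y": 0,"z": 0,"ax": 0,"ay": 0,"az": 0,"claw": 0.06}
  ],
  "grip_force": 30
}}

```text
time_s: 16.37
ee_pos: [0.4492, 0.0006, 0.1527]
eef_rot: [-3.139, -0.01, -3.101]
force: [0.0, 0.2, -0.2]
grip_width: 0.06
```

```bash
python3 - <<'E'
from h import *
to([.4503,.0012,.066],182.6)
E
```

```text
shift [-2.   0.8 86.6] turn [-0.1 -0.5 -0.3] t 16.37 pos [0.4492 0.0006 0.1527] rpy [-179.9   -0.5 -177.7] w 0.06 F [ 0.   0.2 -0.2]
```

Call:
{"op": "step_arm", "data": {
  "steps": [
    {"x": -0.001,"y": 0,"z": 0.035,"ax": 0,"ay": 0,"az": 0,"claw": 0.06},
    {"x": 0,"y": 0,"z": 0.035,"ax": 0,"ay": 0,"az": 0,"claw": 0.06},
    {"x": 0,"y": 0,"z": 0.014,"ax": 0,"ay": 0,"az": 0,"claw": 0.05},
    {"x": 0,"y": 0,"z": 0,"ax": 0,"ay": 0,"az": 0,"claw": 0.04}
  ]
}}

```text
time_s: 16.7
ee_pos: [0.4539, -0.0003, 0.0671]
eef_rot: [-3.139, -0.005, -3.1]
force: [0.4, -0.1, 0.2]
grip_width: 0.0501
```

```bash
python3 - <<'E'
from h import *
to([.4503,.0012,.066],182.6)
E
```

```text
shift [3.5 1.7 1.1] turn [-0.2 -0.3 -0.2] t 16.7 pos [ 4.539e-01 -3.000e-04  6.710e-02] rpy [-179.8   -0.3 -177.6] w 0.0501 F [ 0.4 -0.1  0.2]
```

Call:
{"op": "step_arm", "data": {
  "steps": [
    {"x": 0.0035,"y": 0.001,"z": 0,"ax": 0,"ay": 0,"az": 0,"claw": 0.04},
    {"x": 0,"y": 0,"z": 0,"ax": 0,"ay": 0,"az": 0,"claw": 0.015},
    {"x": 0,"y": 0,"z": 0,"ax": 0,"ay": 0,"az": 0,"claw": 0.015},
    {"x": 0,"y": 0,"z": 0,"ax": 0,"ay": 0,"az": 0,"claw": 0.015},
    {"x": 0,"y": 0,"z": 0,"ax": 0,"ay": 0,"az": 0,"claw": 0.015}
  ]
}}

```text
time_s: 17.12
ee_pos: [0.4523, -0.0001, 0.0689]
eef_rot: [-3.139, -0.005, -3.101]
force: [2.5, 0.8, -17.2]
grip_width: 0.0248
```

```bash
cat >> h.py <<'E'
AX=np.array([.4985,.0123])
def crank(da=30,n=5,r=.05,z=.066,yaw=182.6):
    """current phase and the chord steps in tool axes for next n rows"""
    o=ctrl.get_obs(); M=R.from_euler('xyz',o['eef_rot']); p=o['ee_pos'][:2]-AX
    a=np.arctan2(p[1],p[0]); prev=o['ee_pos']; out=[]
    print('t',round(o['time_s'],2),'r',np.hypot(*p).round(4),'phase',np.degrees(a).round(1),'crankmod',np.round((a-np.radians(2.6)+np.pi)%(2*np.pi),2),'w',o['grip_width'].round(4),'z',o['ee_pos'][2].round(4),'F',o['force'].round(1),'rpy',np.degrees(o['eef_rot']).round(1))
    for i in range(1,n+1):
        b=a+np.radians(da*i); q=np.r_[AX+r*np.array([np.cos(b),np.sin(b)]),z]
        out.append((M.inv().apply(q-prev)*1000).round(1)); prev=q
    print(np.array(out))
    T=R.from_euler('z',yaw,degrees=True)*R.from_euler('x',180,degrees=True); print('turn',(M.inv()*T).as_rotvec(degrees=True).round(1))
E
python3 - <<'E'
from h import *
crank()
E
```

```text
Traceback (most recent call last):
  File "h.py", line 53, in crank
    print('t',round(o['time_s'],2),'r',np.hypot(*p).round(4),'phase',np.degrees(a).round(1),'crankmod',np.round((a-np.radians(2.6)+np.pi)%(2*np.pi),2),'w',o['grip_width'].round(4),'z',o['ee_pos'][2].round(4),'F',o['force'].round(1),'rpy',np.degrees(o['eef_rot']).round(1))
                                                                                                                                                           ^^^^^^^^^^^^^^^^^^^^^
AttributeError: 'float' object has no attribute 'round'
```

```bash
sed -i "s/o\['grip_width'\].round(4)/round(o['grip_width'],4)/" h.py; python3 - <<'E'
from h import *
crank()
E
```

```text
t 17.12 r 0.0478 phase -165.0 crankmod 0.22 w 0.0248 z 0.0689 F [  2.5   0.8 -17.2] rpy [-179.9   -0.3 -177.7]
[[ -9.9 -23.4   2.9]
 [-21.9 -13.8  -0.1]
 [-25.9  -1.   -0.1]
 [-22.9  12.   -0.1]
 [-13.8  21.9  -0.1]]
turn [-0.1 -0.3 -0.3]
```

Call:
{"op": "step_arm", "data": {
  "steps": [
    {"x": -0.008,"y": -0.022,"z": 0,"ax": 0,"ay": 0,"az": 0,"claw": 0.015},
    {"x": -0.0215,"y": -0.0138,"z": 0,"ax": 0,"ay": 0,"az": 0,"claw": 0.015},
    {"x": 0,"y": 0,"z": 0,"ax": 0,"ay": 0,"az": 0,"claw": 0.015}
  ]
}}

```text
time_s: 17.37
ee_pos: [0.4818, -0.035, 0.0688]
eef_rot: [-3.14, -0.01, -3.099]
force: [10.0, 7.9, -8.7]
grip_width: 0.0244
```

```bash
python3 - <<'E'
from h import *
crank()
E
```

```text
t 17.37 r 0.0502 phase -109.4 crankmod 1.19 w 0.0244 z 0.0688 F [10.   7.9 -8.7] rpy [-179.9   -0.6 -177.6]
[[-25.8  -2.9   2.6]
 [-23.8  10.2  -0.3]
 [-15.5  20.7  -0.2]
 [ -3.1  25.7  -0.1]
 [ 10.2  23.8   0.1]]
turn [-0.1 -0.6 -0.2]
```

Call:
{"op": "step_arm", "data": {
  "steps": [
    {"x": -0.0255,"y": -0.003,"z": 0.001,"ax": 0,"ay": 0,"az": 0,"claw": 0.015},
    {"x": -0.024,"y": 0.01,"z": 0,"ax": 0,"ay": 0,"az": 0,"claw": 0.015},
    {"x": -0.0155,"y": 0.0205,"z": 0,"ax": 0,"ay": 0,"az": 0,"claw": 0.015},
    {"x": -0.003,"y": 0.0255,"z": 0,"ax": 0,"ay": 0,"az": 0,"claw": 0.015},
    {"x": 0.01,"y": 0.024,"z": 0,"ax": 0,"ay": 0,"az": 0,"claw": 0.015}
  ]
}}

```text
time_s: 17.78
ee_pos: [0.545, 0.0355, 0.0694]
eef_rot: [-3.128, 0.003, -3.107]
force: [18.2, 0.4, -23.9]
grip_width: 0.0248
```

```bash
python3 - <<'E'
from h import *
crank()
E
```

```text
t 17.78 r 0.052 phase 26.6 crankmod 3.56 w 0.0248 z 0.0694 F [ 18.2   0.4 -23.9] rpy [-179.2    0.2 -178. ]
[[ 18.3  19.2   3.1]
 [ 24.3   9.   -0.2]
 [ 25.5  -4.3  -0. ]
 [ 19.9 -16.5   0.2]
 [  9.  -24.3   0.3]]
turn [-0.8  0.2 -0.6]
```

Call:
{"op": "step_arm", "data": {
  "steps": [
    {"x": 0.018,"y": 0.019,"z": 0.002,"ax": 0,"ay": 0,"az": 0,"claw": 0.015},
    {"x": 0.024,"y": 0.009,"z": 0,"ax": 0,"ay": 0,"az": 0,"claw": 0.015},
    {"x": 0.0255,"y": -0.0045,"z": 0,"ax": 0,"ay": 0,"az": 0,"claw": 0.015},
    {"x": 0.02,"y": -0.0165,"z": 0,"ax": 0,"ay": 0,"az": 0,"claw": 0.015},
    {"x": 0.009,"y": -0.024,"z": 0,"ax": 0,"ay": 0,"az": 0,"claw": 0.015}
  ]
}}

```text
time_s: 18.2
ee_pos: [0.451, 0.0188, 0.0695]
eef_rot: [-3.125, 0.017, -3.101]
force: [17.1, 6.0, -22.3]
grip_width: 0.0249
```

```bash
python3 - <<'E'
from h import *
crank()
E
```

```text
t 18.2 r 0.048 phase 172.2 crankmod 6.1 w 0.0249 z 0.0695 F [ 17.1   6.  -22.3] rpy [-179.1    1.  -177.7]
[[ -0.1 -25.4   3.9]
 [-14.8 -21.2   0.6]
 [-23.4 -11.    0.6]
 [-25.8   2.2   0.4]
 [-21.2  14.8   0.1]]
turn [-0.9  1.  -0.3]
```

Call:
{"op": "step_arm", "data": {
  "steps": [
    {"x": 0,"y": -0.025,"z": 0.002,"ax": -0.5,"ay": 0.7,"az": 0,"claw": 0.015},
    {"x": -0.015,"y": -0.021,"z": 0,"ax": 0,"ay": 0,"az": 0,"claw": 0.015},
    {"x": -0.0235,"y": -0.011,"z": 0,"ax": 0,"ay": 0,"az": 0,"claw": 0.015},
    {"x": -0.0255,"y": 0.002,"z": 0,"ax": 0,"ay": 0,"az": 0,"claw": 0.015},
    {"x": -0.021,"y": 0.015,"z": 0,"ax": 0,"ay": 0,"az": 0,"claw": 0.015}
  ]
}}

```text
time_s: 18.62
ee_pos: [0.5338, -0.0247, 0.0697]
eef_rot: [-3.133, 0.0, -3.105]
force: [-3.1, -7.2, -11.7]
grip_width: 0.0252
```

```bash
python3 - <<'E'
from h import *
crank()
E
```

```text
t 18.62 r 0.0511 phase -46.4 crankmod 2.29 w 0.0252 z 0.0697 F [ -3.1  -7.2 -11.7] rpy [-179.5    0.  -177.9]
[[-13.6  22.4   3.5]
 [ -1.6  25.8  -0.2]
 [ 11.6  23.2  -0.2]
 [ 21.6  14.3  -0.1]
 [ 25.8   1.6  -0. ]]
turn [-0.5  0.  -0.5]
```

Crank ≈ 2.29+6.28 = 8.57.

Call:
{"op": "step_arm", "data": {
  "steps": [
    {"x": -0.0135,"y": 0.0225,"z": 0.002,"ax": -0.5,"ay": 0,"az": -0.4,"claw": 0.015},
    {"x": -0.0015,"y": 0.0255,"z": 0,"ax": 0,"ay": 0,"az": 0,"claw": 0.015},
    {"x": 0.0115,"y": 0.023,"z": 0,"ax": 0,"ay": 0,"az": 0,"claw": 0.015},
    {"x": 0.0215,"y": 0.0145,"z": 0,"ax": 0,"ay": 0,"az": 0,"claw": 0.015},
    {"x": 0.0255,"y": 0.0015,"z": 0,"ax": 0,"ay": 0,"az": 0,"claw": 0.015}
  ]
}}

```text
time_s: 19.03
ee_pos: [0.494, 0.0612, 0.0695]
eef_rot: [-3.139, 0.01, -3.102]
force: [9.5, -4.3, -15.1]
grip_width: 0.0247
```

```bash
python3 - <<'E'
from h import *
crank()
E
```

```text
t 19.03 r 0.0491 phase 95.3 crankmod 4.76 w 0.0247 z 0.0695 F [  9.5  -4.3 -15.1] rpy [-179.8    0.6 -177.7]
[[ 24.7  -7.1   3.3]
 [ 17.3 -19.2  -0.1]
 [  5.4 -25.3   0. ]
 [ -8.  -24.6   0.2]
 [-19.2 -17.3   0.2]]
turn [-0.2  0.6 -0.3]
```

Call:
{"op": "step_arm", "data": {
  "steps": [
    {"x": 0.0245,"y": -0.007,"z": 0.002,"ax": 0,"ay": 0.5,"az": -0.3,"claw": 0.015},
    {"x": 0.0175,"y": -0.019,"z": 0,"ax": 0,"ay": 0,"az": 0,"claw": 0.015},
    {"x": 0.0055,"y": -0.025,"z": 0,"ax": 0,"ay": 0,"az": 0,"claw": 0.015},
    {"x": -0.008,"y": -0.0245,"z": 0,"ax": 0,"ay": 0,"az": 0,"claw": 0.015},
    {"x": -0.019,"y": -0.0175,"z": 0,"ax": 0,"ay": 0,"az": 0,"claw": 0.015}
  ]
}}

```text
time_s: 19.45
ee_pos: [0.4704, -0.0297, 0.0696]
eef_rot: [-3.141, -0.0, -3.087]
force: [-8.8, 3.3, 0.5]
grip_width: 0.0247
```

```bash
python3 - <<'E'
from h import *
crank()
E
```

```text
t 19.45 r 0.0506 phase -123.8 crankmod 0.94 w 0.0247 z 0.0696 F [-8.8  3.3  0.5] rpy [-180.    -0.  -176.9]
[[-24.3  -9.2   3.6]
 [-25.6   3.6  -0. ]
 [-20.4  16.   -0. ]
 [ -9.7  24.   -0. ]
 [  3.6  25.6  -0. ]]
turn [-0.  -0.   0.5]
```

Crank ≈ 12.57+0.94 = 13.5.

Call:
{"op": "step_arm", "data": {
  "steps": [
    {"x": -0.0245,"y": -0.009,"z": 0.001,"ax": 0,"ay": 0,"az": 0.3,"claw": 0.015},
    {"x": -0.0255,"y": 0.0035,"z": 0,"ax": 0,"ay": 0,"az": 0,"claw": 0.015},
    {"x": -0.0205,"y": 0.016,"z": 0,"ax": 0,"ay": 0,"az": 0,"claw": 0.015},
    {"x": -0.0095,"y": 0.024,"z": 0,"ax": 0,"ay": 0,"az": 0,"claw": 0.015},
    {"x": 0.0035,"y": 0.0255,"z": 0,"ax": 0,"ay": 0,"az": 0,"claw": 0.015}
  ]
}}

```text
time_s: 19.87
ee_pos: [0.5461, 0.0279, 0.07]
eef_rot: [-3.14, -0.006, -3.102]
force: [-2.7, -9.2, -13.7]
grip_width: 0.0248
```

```bash
python3 - <<'E'
from h import *
crank()
E
```

```text
t 19.87 r 0.0501 phase 18.2 crankmod 3.41 w 0.0248 z 0.07 F [ -2.7  -9.2 -13.7] rpy [-179.9   -0.4 -177.7]
[[ 13.4  22.2   4.1]
 [ 22.6  12.6   0.1]
 [ 25.9  -0.4   0.2]
 [ 22.2 -13.3   0.2]
 [ 12.6 -22.6   0.1]]
turn [-0.1 -0.4 -0.3]
```

Call:
{"op": "step_arm", "data": {
  "steps": [
    {"x": 0.0135,"y": 0.022,"z": 0.001,"ax": 0,"ay": -0.4,"az": -0.3,"claw": 0.015},
    {"x": 0.0225,"y": 0.0125,"z": 0,"ax": 0,"ay": 0,"az": 0,"claw": 0.015},
    {"x": 0.0255,"y": 0,"z": 0,"ax": 0,"ay": 0,"az": 0,"claw": 0.015},
    {"x": 0.022,"y": -0.0135,"z": 0,"ax": 0,"ay": 0,"az": 0,"claw": 0.015},
    {"x": 0,"y": 0,"z": 0,"ax": 0,"ay": 0,"az": 0,"claw": 0.015}
  ]
}}

```text
time_s: 20.28
ee_pos: [0.4622, 0.046, 0.0703]
eef_rot: [-3.132, 0.01, -3.092]
force: [7.7, -15.1, -23.3]
grip_width: 0.0245
```

```bash
python3 - <<'E'
from h import *
crank(15,3)
E
```

```text
t 20.28 r 0.0496 phase 137.2 crankmod 5.49 w 0.0245 z 0.0703 F [  7.7 -15.1 -23.3] rpy [-179.5    0.6 -177.2]
[[  8.4  -9.9   4.3]
 [  5.1 -12.    0.1]
 [  1.9 -12.9   0.1]]
turn [-0.5  0.6  0.2]
```

Call:
{"op": "step_arm", "data": {
  "steps": [
    {"x": 0.0085,"y": -0.01,"z": 0.001,"ax": 0,"ay": 0.5,"az": 0,"claw": 0.015},
    {"x": 0.005,"y": -0.012,"z": 0,"ax": 0,"ay": 0,"az": 0,"claw": 0.015},
    {"x": 0.001,"y": -0.009,"z": 0,"ax": 0,"ay": 0,"az": 0,"claw": 0.015},
    {"x": 0,"y": 0,"z": 0,"ax": 0,"ay": 0,"az": 0,"claw": 0.015}
  ]
}}

```text
time_s: 20.62
ee_pos: [0.4486, 0.0144, 0.0704]
eef_rot: [-3.135, 0.005, -3.092]
force: [6.4, -6.3, -13.7]
grip_width: 0.0244
```

```bash
python3 - <<'E'
from h import *
crank(10,2)
E
```

```text
t 20.62 r 0.05 phase 177.6 crankmod 6.2 w 0.0244 z 0.0704 F [  6.4  -6.3 -13.7] rpy [-179.6    0.3 -177.2]
[[ 0.1 -8.7  4.4]
 [-1.5 -8.6  0.1]]
turn [-0.4  0.3  0.2]
```

Call:
{"op": "step_arm", "data": {
  "steps": [
    {"x": 0,"y": 0,"z": 0,"ax": 0,"ay": 0,"az": 0,"claw": 0.06},
    {"x": 0,"y": 0,"z": 0,"ax": 0,"ay": 0,"az": 0,"claw": 0.06},
    {"x": 0,"y": 0,"z": 0,"ax": 0,"ay": 0,"az": 0,"claw": 0.06},
    {"x": 0,"y": 0,"z": -0.035,"ax": 0,"ay": 0,"az": 0,"claw": 0.06},
    {"x": 0,"y": 0,"z": -0.035,"ax": 0,"ay": 0,"az": 0,"claw": 0.06}
  ]
}}

```text
time_s: 21.03
ee_pos: [0.4466, 0.0154, 0.1392]
eef_rot: [-3.134, -0.002, -3.092]
force: [0.8, 0.8, -0.1]
grip_width: 0.0542
```

Call:
{"op": "step_arm", "data": {
  "steps": [
    {"x": 0,"y": 0.03,"z": -0.025,"ax": 0,"ay": 0,"az": 0,"claw": 0.06},
    {"x": -0.02,"y": 0.035,"z": 0,"ax": 0,"ay": 0,"az": 0,"claw": 0.06},
    {"x": -0.02,"y": 0.035,"z": 0,"ax": 0,"ay": 0,"az": 0,"claw": 0.06},
    {"x": 0,"y": 0,"z": 0,"ax": 0,"ay": 0,"az": 0,"claw": 0.06},
    {"x": 0,"y": 0,"z": 0,"ax": 0,"ay": 0,"az": 0,"claw": 0.06}
  ]
}}

```text
time_s: 21.45
ee_pos: [0.4862, 0.1233, 0.1758]
eef_rot: [-3.135, 0.016, -3.093]
force: [0.0, 0.0, 0.1]
grip_width: 0.0601
```

```bash
python3 - <<'E'
from h import *
im,d,o=snap('wrist','w11.png'); print(o['ee_pos'],o['eef_rot']); np.save('c.npy',np.r_[o['ee_pos'],o['eef_rot']]); snap('top','t11.png')
a=cv2.imread('pics/t11.png'); cv2.imwrite('pics/t11c.png',cv2.resize(a[100:300,140:460],None,fx=2.5,fy=2.5,interpolation=cv2.INTER_CUBIC))
E
```

```text
[0.48616203 0.12331092 0.17577492] [-3.13477125  0.01559395 -3.09298447]
```

View pics/w11.png

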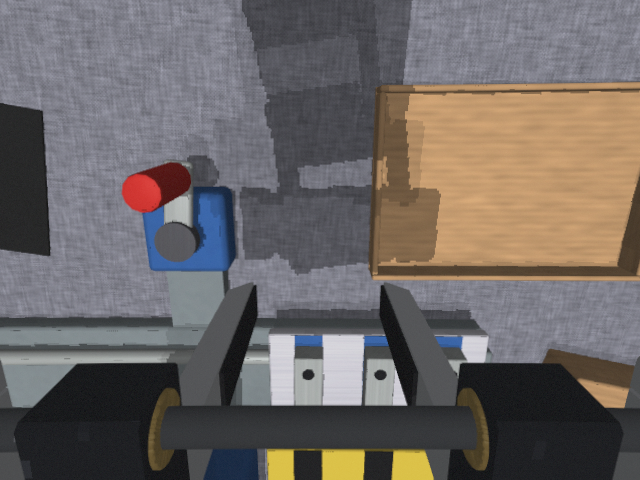

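View pics/t11c.png

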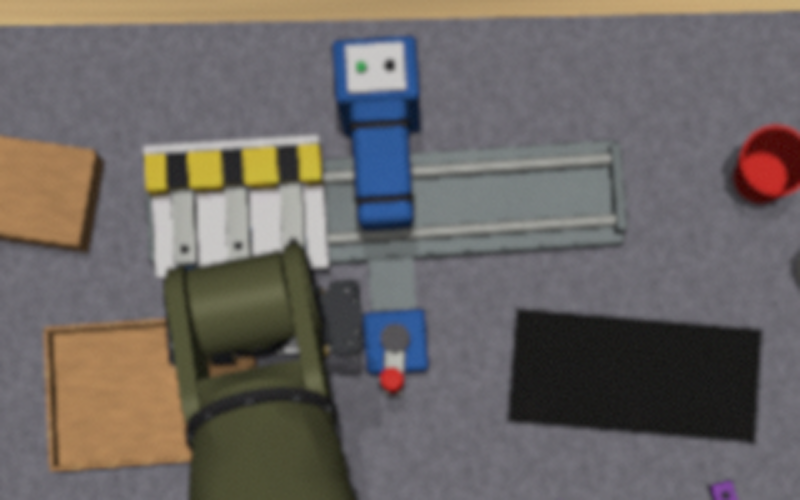

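```bash
python3 - <<'E'
from h import *
a=np.load('c.npy'); c=cam('wrist',dict(ee_pos=a[:3],eef_rot=a[3:]))
P=onz(c,[(308,374.5),(380,374.5)],.07); print(P); print(P+[.045,.002,0])
# tray floor/rim corners in wrist
print('rim near corners',onz(c,[(376,276),(377,88)],.03), 'inner',onz(c,[(384,266),(387,93)],.005))
to([.6,.123,.1],182.6)
E
```

```text
[[0.6038799  0.12023127 0.07      ]
 [0.60068591 0.1794782  0.07      ]]
[[0.6488799  0.12223127 0.07      ]
 [0.64568591 0.1814782  0.07      ]]
rim near corners [[0.53003742 0.17512582 0.03      ]
 [0.37810635 0.16179521 0.03      ]] inner [[0.52992756 0.18584717 0.005     ]
 [0.37996209 0.17344142 0.005     ]]
shift [-113.    -4.    77.2] turn [-0.4  0.9  0.1] t 21.55 pos [0.4858 0.1222 0.1755] rpy [-179.6    0.9 -177.3] w 0.06 F [-0.2 -0.3  0.4]
```

Call:
{"op": "step_arm", "data": {
  "steps": [
    {"x": -0.039,"y": -0.001,"z": 0,"ax": 0,"ay": 0.9,"az": 0,"claw": 0.045},
    {"x": -0.039,"y": -0.001,"z": 0,"ax": 0,"ay": 0,"az": 0,"claw": 0.045},
    {"x": -0.039,"y": -0.001,"z": 0.02,"ax": 0,"ay": 0,"az": 0,"claw": 0.045},
    {"x": -0.036,"y": -0.001,"z": 0.03,"ax": 0,"ay": 0,"az": 0,"claw": 0.045},
    {"x": 0,"y": 0,"z": 0.02,"ax": 0,"ay": 0,"az": 0,"claw": 0.045}
  ]
}}

```text
time_s: 21.97
ee_pos: [0.6352, 0.1196, 0.1099]
eef_rot: [-3.134, 0.001, -3.098]
force: [-0.9, -0.1, -0.6]
grip_width: 0.0452
```

```bash
python3 - <<'E'
from h import *
for i in range(2): im,d,o=snap('wrist','w12.png')
print(o['ee_pos'],o['eef_rot']); np.save('c.npy',np.r_[o['ee_pos'],o['eef_rot']])
to([.641,.1215,.058],182.6)
E
```

```text
[0.63195288 0.11928933 0.10601784] [-3.13380347 -0.00549624 -3.09812922]
shift [-10.4   1.7  50.6] turn [-0.4 -0.3 -0.1] t 22.07 pos [0.631  0.1197 0.1087] rpy [-179.6   -0.3 -177.5] w 0.0449 F [-0.3  0.  -0.7]
```

View pics/w12.png

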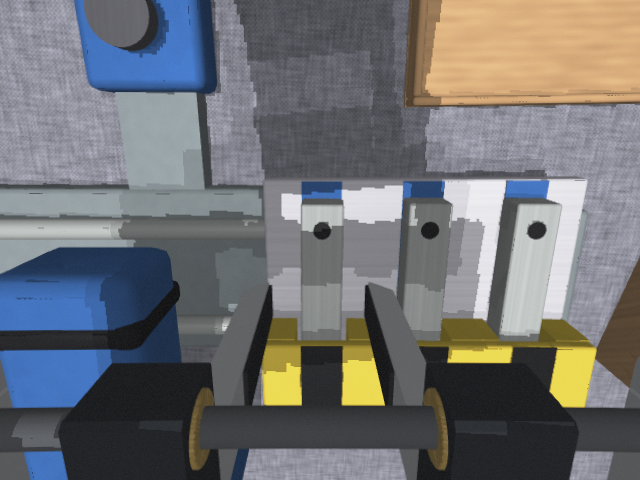

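Call:
{"op": "step_arm", "data": {
  "steps": [
    {"x": -0.003,"y": 0.0015,"z": 0.025,"ax": 0,"ay": 0,"az": 0,"claw": 0.045},
    {"x": 0,"y": 0,"z": 0.02,"ax": 0,"ay": 0,"az": 0,"claw": 0.045},
    {"x": 0,"y": 0,"z": 0,"ax": 0,"ay": 0,"az": 0,"claw": 0.045},
    {"x": 0,"y": 0,"z": 0,"ax": 0,"ay": 0,"az": 0,"claw": 0.045}
  ]
}}

```text
time_s: 22.4
ee_pos: [0.633, 0.1186, 0.069]
eef_rot: [-3.134, -0.002, -3.1]
force: [0.4, 0.4, 0.7]
grip_width: 0.045
```

```bash
python3 - <<'E'
from h import *
to([.637,.1215,.058],182.6)
E
```

```text
shift [-4.1  2.8 10.9] turn [-0.4 -0.1 -0.2] t 22.4 pos [0.633  0.1186 0.069 ] rpy [-1.796e+02 -1.000e-01 -1.776e+02] w 0.045 F [0.4 0.4 0.7]
```

Call:
{"op": "step_arm", "data": {
  "steps": [
    {"x": 0,"y": 0.0025,"z": 0.011,"ax": -0.4,"ay": 0,"az": 0,"claw": 0.045},
    {"x": 0,"y": 0,"z": 0.001,"ax": 0,"ay": 0,"az": 0,"claw": 0.03},
    {"x": 0,"y": 0,"z": 0,"ax": 0,"ay": 0,"az": 0,"claw": 0.03},
    {"x": 0,"y": 0,"z": 0,"ax": 0,"ay": 0,"az": 0,"claw": 0.03}
  ]
}}

```text
time_s: 22.73
ee_pos: [0.634, 0.121, 0.0626]
eef_rot: [3.141, 0.005, -3.101]
force: [-0.4, 0.6, -0.7]
grip_width: 0.0306
```

```bash
python3 - <<'E'
from h import *
to([.637,.1215,.058],182.6)
E
```

```text
shift [-3.   0.4  4.7] turn [ 0.1  0.3 -0.3] t 22.73 pos [0.634  0.121  0.0626] rpy [ 179.9    0.3 -177.7] w 0.0306 F [-0.4  0.6 -0.7]
```

Call:
{"op": "step_arm", "data": {
  "steps": [
    {"x": 0,"y": 0,"z": 0.006,"ax": 0,"ay": 0,"az": 0,"claw": 0.03},
    {"x": 0,"y": 0,"z": 0,"ax": 0,"ay": 0,"az": 0,"claw": 0.01},
    {"x": 0,"y": 0,"z": 0,"ax": 0,"ay": 0,"az": 0,"claw": 0.01},
    {"x": 0,"y": 0,"z": 0,"ax": 0,"ay": 0,"az": 0,"claw": 0.01}
  ],
  "grip_force": 45
}}

```text
time_s: 23.07
ee_pos: [0.6347, 0.1211, 0.0581]
eef_rot: [3.141, 0.008, -3.1]
force: [-0.1, -0.5, -2.0]
grip_width: 0.024
```

Call:
{"op": "step_arm", "data": {
  "steps": [
    {"x": 0.01,"y": 0,"z": -0.001,"ax": 0,"ay": 0,"az": 0,"claw": 0.01},
    {"x": 0.015,"y": 0,"z": 0,"ax": 0,"ay": 0,"az": 0,"claw": 0.01},
    {"x": 0.015,"y": 0,"z": 0,"ax": 0,"ay": 0,"az": 0,"claw": 0.01},
    {"x": 0.015,"y": 0,"z": 0,"ax": 0,"ay": 0,"az": 0,"claw": 0.01},
    {"x": 0,"y": 0,"z": 0,"ax": 0,"ay": 0,"az": 0,"claw": 0.01}
  ]
}}

```text
time_s: 23.48
ee_pos: [0.5788, 0.1187, 0.0582]
eef_rot: [3.14, 0.01, -3.101]
force: [1.1, -0.1, -3.0]
grip_width: 0.0232
```

```bash
python3 - <<'E'
from h import *
to([.437,.222,.10],182.8)
E
```

```text
shift [137.  109.1 -43.1] turn [ 0.1  0.6 -0.5] t 23.48 pos [0.5788 0.1187 0.0582] rpy [ 179.9    0.6 -177.7] w 0.0232 F [ 1.1 -0.1 -3. ]
```

Call:
{"op": "step_arm", "data": {
  "steps": [
    {"x": 0,"y": 0,"z": -0.03,"ax": 0,"ay": 0,"az": 0,"claw": 0.01},
    {"x": 0.02,"y": 0.016,"z": -0.01,"ax": 0,"ay": 0,"az": 0,"claw": 0.01},
    {"x": 0.03,"y": 0.024,"z": 0,"ax": 0,"ay": 0,"az": 0,"claw": 0.01},
    {"x": 0.03,"y": 0.024,"z": 0,"ax": 0,"ay": 0,"az": 0,"claw": 0.01},
    {"x": 0.03,"y": 0.024,"z": 0,"ax": 0,"ay": 0,"az": 0,"claw": 0.01}
  ]
}}

```text
time_s: 23.9
ee_pos: [0.4661, 0.2008, 0.0973]
eef_rot: [3.141, 0.007, -3.108]
force: [0.8, 0.6, -3.7]
grip_width: 0.0237
```

Call:
{"op": "step_arm", "data": {
  "steps": [
    {"x": 0.018,"y": 0.014,"z": 0,"ax": 0,"ay": 0,"az": 0,"claw": 0.01},
    {"x": 0,"y": 0,"z": 0,"ax": 0,"ay": 0,"az": 0,"claw": 0.01},
    {"x": 0,"y": 0,"z": 0,"ax": 0,"ay": 0,"az": 0,"claw": 0.01}
  ]
}}

```text
time_s: 24.15
ee_pos: [0.4426, 0.2184, 0.0969]
eef_rot: [3.141, 0.004, -3.103]
force: [0.8, -0.6, -3.2]
grip_width: 0.0234
```

```bash
python3 - <<'E'
from h import *
to([.438,.2213,.015],182.8)
im,d,o=snap('wrist','w13.png')
E
```

```text
shift [ 4.8  3.1 81.9] turn [ 0.   0.2 -0.6] t 24.15 pos [0.4426 0.2184 0.0969] rpy [ 180.     0.2 -177.8] w 0.0234 F [ 0.8 -0.6 -3.2]
```

View pics/w13.png

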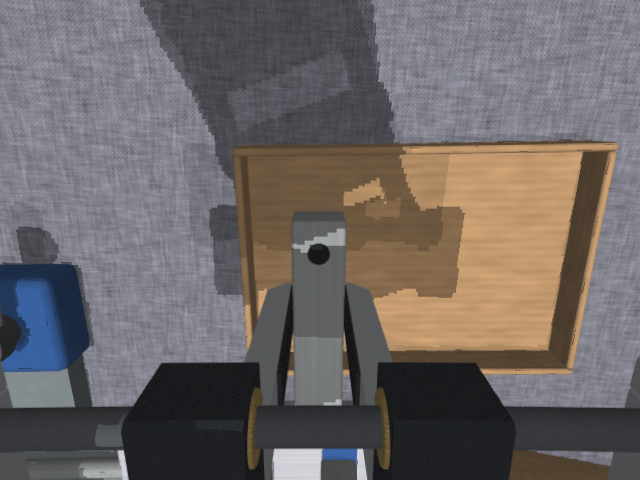

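Call:
{"op": "step_arm", "data": {
  "steps": [
    {"x": 0.003,"y": 0.003,"z": 0.03,"ax": 0,"ay": 0,"az": -0.6,"claw": 0.01},
    {"x": 0,"y": 0,"z": 0.03,"ax": 0,"ay": 0,"az": 0,"claw": 0.01},
    {"x": 0,"y": 0,"z": 0.015,"ax": 0,"ay": 0,"az": 0,"claw": 0.01},
    {"x": 0,"y": 0,"z": 0,"ax": 0,"ay": 0,"az": 0,"claw": 0.01},
    {"x": 0,"y": 0,"z": 0,"ax": 0,"ay": 0,"az": 0,"claw": 0.01}
  ]
}}

```text
time_s: 24.62
ee_pos: [0.4458, 0.2195, 0.0197]
eef_rot: [3.141, 0.007, -3.097]
force: [-0.1, 0.1, -2.8]
grip_width: 0.0232
```

```bash
python3 - <<'E'
from h import *
to([.438,.2213,.0135],182.8)
E
```

```text
shift [7.7 2.2 6.1] turn [ 0.1  0.4 -0.2] t 24.62 pos [0.4458 0.2195 0.0197] rpy [ 179.9    0.4 -177.4] w 0.0232 F [-0.1  0.1 -2.8]
```

Call:
{"op": "step_arm", "data": {
  "steps": [
    {"x": 0.009,"y": 0.002,"z": 0.002,"ax": 0,"ay": 0,"az": 0,"claw": 0.01},
    {"x": 0,"y": 0,"z": 0.004,"ax": 0,"ay": 0,"az": 0,"claw": 0.01},
    {"x": 0,"y": 0,"z": 0,"ax": 0,"ay": 0,"az": 0,"claw": 0.01}
  ]
}}

```text
time_s: 24.87
ee_pos: [0.438, 0.2207, 0.0151]
eef_rot: [3.14, 0.009, -3.098]
force: [-0.6, 0.2, -3.1]
grip_width: 0.0234
```

Call:
{"op": "step_arm", "data": {
  "steps": [
    {"x": 0,"y": 0,"z": 0.002,"ax": 0,"ay": 0,"az": 0,"claw": 0.01},
    {"x": 0,"y": 0,"z": 0,"ax": 0,"ay": 0,"az": 0,"claw": 0.045},
    {"x": 0,"y": 0,"z": 0,"ax": 0,"ay": 0,"az": 0,"claw": 0.045},
    {"x": 0,"y": 0,"z": 0,"ax": 0,"ay": 0,"az": 0,"claw": 0.045},
    {"x": 0,"y": 0,"z": -0.035,"ax": 0,"ay": 0,"az": 0,"claw": 0.045}
  ]
}}

```text
time_s: 25.28
ee_pos: [0.4369, 0.2203, 0.0466]
eef_rot: [3.141, 0.006, -3.098]
force: [-0.8, 0.2, -0.9]
grip_width: 0.0442
```

Call:
{"op": "step_arm", "data": {
  "steps": [
    {"x": 0,"y": 0,"z": -0.04,"ax": 0,"ay": 0,"az": 0,"claw": 0.045},
    {"x": -0.03,"y": -0.005,"z": -0.03,"ax": 0,"ay": 0,"az": 0,"claw": 0.045},
    {"x": -0.038,"y": -0.008,"z": 0,"ax": 0,"ay": 0,"az": 0,"claw": 0.045},
    {"x": -0.038,"y": -0.008,"z": 0,"ax": 0,"ay": 0,"az": 0,"claw": 0.045},
    {"x": -0.038,"y": -0.008,"z": 0,"ax": 0,"ay": 0,"az": 0,"claw": 0.045}
  ]
}}

```text
time_s: 25.7
ee_pos: [0.5838, 0.1994, 0.1306]
eef_rot: [3.138, 0.017, -3.093]
force: [0.6, 0.2, 0.3]
grip_width: 0.0451
```

```bash
python3 - <<'E'
from h import *
im,d,o=snap('wrist','w14.png')
to([.633,.1805,.1],182.6)
E
```

```text
shift [-42.4 -19.3  30.6] turn [0.2 1.1 0.1] t 25.75 pos [0.5892 0.1976 0.1298] rpy [ 179.8    1.1 -177.3] w 0.045 F [ 3.6 -1.5  0.6]
```

View pics/w14.png

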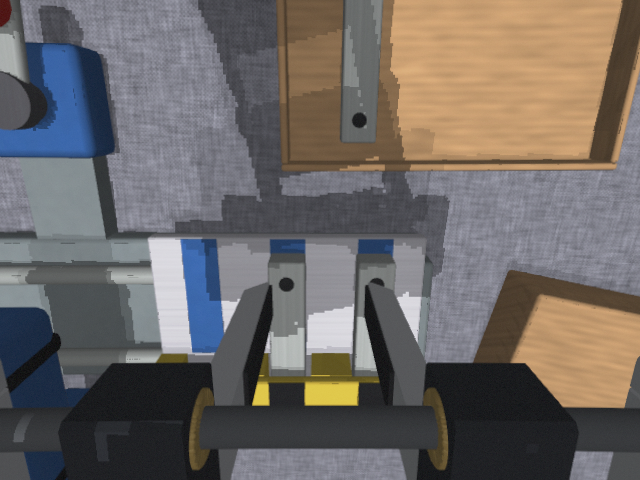

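Call:
{"op": "step_arm", "data": {
  "steps": [
    {"x": -0.03,"y": -0.014,"z": 0,"ax": 0,"ay": 1.1,"az": 0,"claw": 0.045},
    {"x": -0.013,"y": -0.004,"z": 0.02,"ax": 0,"ay": 0,"az": 0,"claw": 0.045},
    {"x": 0,"y": 0,"z": 0,"ax": 0,"ay": 0,"az": 0,"claw": 0.045},
    {"x": 0,"y": 0,"z": 0,"ax": 0,"ay": 0,"az": 0,"claw": 0.045}
  ]
}}

```text
time_s: 26.08
ee_pos: [0.6351, 0.1793, 0.108]
eef_rot: [3.139, -0.005, -3.097]
force: [-0.3, 0.9, -0.1]
grip_width: 0.0451
```

```bash
python3 - <<'E'
from h import *
to([.633,.181,.058],182.6)
im,d,o=snap('wrist','w15.png'); c=cam('wrist',o)
print(proj(c,[[.601,.1795,.07]]))
E
```

```text
shift [ 1.8  1.6 50. ] turn [ 0.2 -0.3 -0.1] t 26.08 pos [0.6351 0.1793 0.108 ] rpy [ 179.8   -0.3 -177.4] w 0.0451 F [-0.3  0.9 -0.1]
[[320.28677476 217.48102891]]
```

View pics/w15.png

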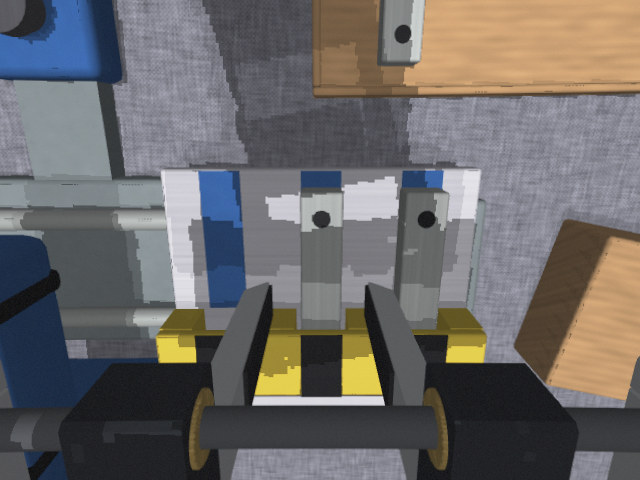

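Hole at (321,219) matches the prediction (320,217). Descend.

Call:
{"op": "step_arm", "data": {
  "steps": [
    {"x": 0,"y": 0.0015,"z": 0.025,"ax": 0,"ay": 0,"az": 0,"claw": 0.045},
    {"x": 0,"y": 0,"z": 0.02,"ax": 0,"ay": 0,"az": 0,"claw": 0.045},
    {"x": 0,"y": 0,"z": 0,"ax": 0,"ay": 0,"az": 0,"claw": 0.045},
    {"x": 0,"y": 0,"z": 0,"ax": 0,"ay": 0,"az": 0,"claw": 0.04}
  ]
}}

```text
time_s: 26.47
ee_pos: [0.6329, 0.1836, 0.0673]
eef_rot: [3.138, 0.0, -3.094]
force: [0.3, 0.3, 1.2]
grip_width: 0.0417
```

```bash
python3 - <<'E'
from h import *
to([.633,.181,.058],182.6)
E
```

```text
shift [ 0.1 -2.6  9.3] turn [0.2 0.  0.1] t 26.47 pos [0.6329 0.1836 0.0673] rpy [ 179.8    0.  -177.3] w 0.0417 F [0.3 0.3 1.2]
```

Call:
{"op": "step_arm", "data": {
  "steps": [
    {"x": 0,"y": -0.0025,"z": 0.007,"ax": 0,"ay": 0,"az": 0,"claw": 0.035},
    {"x": 0,"y": 0,"z": 0.004,"ax": 0,"ay": 0,"az": 0,"claw": 0.03},
    {"x": 0,"y": 0,"z": 0,"ax": 0,"ay": 0,"az": 0,"claw": 0.03}
  ]
}}

```text
time_s: 26.72
ee_pos: [0.6335, 0.1821, 0.0601]
eef_rot: [3.137, 0.005, -3.093]
force: [0.3, 0.3, 0.4]
grip_width: 0.0301
```

```bash
python3 - <<'E'
from h import *
to([.633,.181,.058],182.6)
E
```

```text
shift [ 0.5 -1.   2.1] turn [0.3 0.3 0.2] t 26.72 pos [0.6335 0.1821 0.0601] rpy [ 179.7    0.3 -177.2] w 0.0301 F [0.3 0.3 0.4]
```

Call:
{"op": "step_arm", "data": {
  "steps": [
    {"x": 0,"y": -0.001,"z": 0.004,"ax": 0,"ay": 0,"az": 0,"claw": 0.03},
    {"x": 0,"y": 0,"z": 0,"ax": 0,"ay": 0,"az": 0,"claw": 0.01},
    {"x": 0,"y": 0,"z": 0,"ax": 0,"ay": 0,"az": 0,"claw": 0.01},
    {"x": 0,"y": 0,"z": 0,"ax": 0,"ay": 0,"az": 0,"claw": 0.01}
  ]
}}

```text
time_s: 27.05
ee_pos: [0.6341, 0.1812, 0.0575]
eef_rot: [3.136, 0.007, -3.093]
force: [0.5, 0.4, -3.2]
grip_width: 0.0233
```

Call:
{"op": "step_arm", "data": {
  "steps": [
    {"x": 0.01,"y": 0,"z": -0.001,"ax": 0,"ay": 0,"az": 0,"claw": 0.01},
    {"x": 0.015,"y": 0,"z": 0,"ax": 0,"ay": 0,"az": 0,"claw": 0.01},
    {"x": 0.015,"y": 0,"z": 0,"ax": 0,"ay": 0,"az": 0,"claw": 0.01},
    {"x": 0.015,"y": 0,"z": 0,"ax": 0,"ay": 0,"az": 0,"claw": 0.01},
    {"x": 0,"y": 0,"z": 0,"ax": 0,"ay": 0,"az": 0,"claw": 0.01}
  ]
}}

```text
time_s: 27.47
ee_pos: [0.578, 0.178, 0.0576]
eef_rot: [3.137, 0.009, -3.094]
force: [0.1, 0.6, -3.1]
grip_width: 0.0237
```

```bash
python3 - <<'E'
from h import *
to([.435,.281,.10],182.8)
E
```

```text
shift [137.5 109.9 -43. ] turn [ 0.3  0.5 -0.1] t 27.47 pos [0.578  0.178  0.0576] rpy [ 179.7    0.5 -177.3] w 0.0237 F [ 0.1  0.6 -3.1]
```

Call:
{"op": "step_arm", "data": {
  "steps": [
    {"x": 0,"y": 0,"z": -0.03,"ax": 0,"ay": 0,"az": 0,"claw": 0.01},
    {"x": 0.02,"y": 0.016,"z": -0.01,"ax": 0,"ay": 0,"az": 0,"claw": 0.01},
    {"x": 0.03,"y": 0.024,"z": 0,"ax": 0,"ay": 0,"az": 0,"claw": 0.01},
    {"x": 0.03,"y": 0.024,"z": 0,"ax": 0,"ay": 0,"az": 0,"claw": 0.01},
    {"x": 0.03,"y": 0.024,"z": 0,"ax": 0,"ay": 0,"az": 0,"claw": 0.01}
  ]
}}

```text
time_s: 27.88
ee_pos: [0.4655, 0.2589, 0.0978]
eef_rot: [3.137, 0.007, -3.102]
force: [-0.1, 1.1, -3.7]
grip_width: 0.0234
```

Call:
{"op": "step_arm", "data": {
  "steps": [
    {"x": 0.022,"y": 0.017,"z": 0,"ax": 0,"ay": 0,"az": 0,"claw": 0.01},
    {"x": 0,"y": 0,"z": 0,"ax": 0,"ay": 0,"az": 0,"claw": 0.01},
    {"x": 0,"y": 0,"z": 0,"ax": 0,"ay": 0,"az": 0,"claw": 0.01}
  ]
}}

```text
time_s: 28.13
ee_pos: [0.4378, 0.2793, 0.0977]
eef_rot: [3.137, 0.005, -3.097]
force: [-0.3, -0.4, -4.0]
grip_width: 0.0237
```

```bash
python3 - <<'E'
from h import *
to([.437,.2814,.0135],182.8)
E
```

```text
shift [ 1.1  1.7 84.2] turn [ 0.2  0.3 -0.3] t 28.13 pos [0.4378 0.2793 0.0977] rpy [ 179.8    0.3 -177.5] w 0.0237 F [-0.3 -0.4 -4. ]
```

Call:
{"op": "step_arm", "data": {
  "steps": [
    {"x": 0.001,"y": 0.0015,"z": 0.03,"ax": 0,"ay": 0,"az": 0,"claw": 0.01},
    {"x": 0.002,"y": 0,"z": 0.03,"ax": 0,"ay": 0,"az": 0,"claw": 0.01},
    {"x": 0.002,"y": 0,"z": 0.015,"ax": 0,"ay": 0,"az": 0,"claw": 0.01},
    {"x": 0,"y": 0,"z": 0,"ax": 0,"ay": 0,"az": 0,"claw": 0.01},
    {"x": 0,"y": 0,"z": 0,"ax": 0,"ay": 0,"az": 0,"claw": 0.01}
  ]
}}

```text
time_s: 28.55
ee_pos: [0.4381, 0.2807, 0.021]
eef_rot: [3.137, 0.007, -3.099]
force: [0.4, 0.0, -3.5]
grip_width: 0.0237
```

```bash
python3 - <<'E'
from h import *
to([.437,.2814,.0135],182.8)
E
```

```text
shift [1.1 0.8 7.5] turn [ 0.3  0.4 -0.3] t 28.55 pos [0.4381 0.2807 0.021 ] rpy [ 179.7    0.4 -177.5] w 0.0237 F [ 0.4  0.  -3.5]
```

Call:
{"op": "step_arm", "data": {
  "steps": [
    {"x": 0.001,"y": 0,"z": 0.005,"ax": 0,"ay": 0,"az": 0,"claw": 0.01},
    {"x": 0,"y": 0,"z": 0.003,"ax": 0,"ay": 0,"az": 0,"claw": 0.01},
    {"x": 0,"y": 0,"z": 0,"ax": 0,"ay": 0,"az": 0,"claw": 0.01}
  ]
}}

```text
time_s: 28.8
ee_pos: [0.4396, 0.2805, 0.0145]
eef_rot: [3.135, 0.01, -3.1]
force: [0.1, 0.1, -4.2]
grip_width: 0.0235
```

Call:
{"op": "step_arm", "data": {
  "steps": [
    {"x": 0,"y": 0,"z": 0.0005,"ax": 0,"ay": 0,"az": 0,"claw": 0.01},
    {"x": 0,"y": 0,"z": 0,"ax": 0,"ay": 0,"az": 0,"claw": 0.045},
    {"x": 0,"y": 0,"z": 0,"ax": 0,"ay": 0,"az": 0,"claw": 0.045},
    {"x": 0,"y": 0,"z": 0,"ax": 0,"ay": 0,"az": 0,"claw": 0.045},
    {"x": 0,"y": 0,"z": -0.035,"ax": 0,"ay": 0,"az": 0,"claw": 0.045}
  ]
}}

```text
time_s: 29.22
ee_pos: [0.4388, 0.2796, 0.0475]
eef_rot: [3.137, 0.007, -3.101]
force: [-0.3, 1.0, -0.9]
grip_width: 0.0439
```

Call:
{"op": "step_arm", "data": {
  "steps": [
    {"x": 0,"y": 0,"z": -0.04,"ax": 0,"ay": 0,"az": 0,"claw": 0.045},
    {"x": -0.03,"y": -0.005,"z": -0.03,"ax": 0,"ay": 0,"az": 0,"claw": 0.045},
    {"x": -0.038,"y": -0.008,"z": 0,"ax": 0,"ay": 0,"az": 0,"claw": 0.045},
    {"x": -0.038,"y": -0.008,"z": 0,"ax": 0,"ay": 0,"az": 0,"claw": 0.045},
    {"x": -0.038,"y": -0.008,"z": 0,"ax": 0,"ay": 0,"az": 0,"claw": 0.045}
  ]
}}

```text
time_s: 29.63
ee_pos: [0.5851, 0.2588, 0.1322]
eef_rot: [3.132, 0.018, -3.094]
force: [0.1, 0.7, 1.7]
grip_width: 0.0445
```

```bash
python3 - <<'E'
from h import *
to([.632,.2405,.1],182.6)
E
```

```text
shift [-45.4 -20.9  32.9] turn [0.5 1.  0.1] t 29.63 pos [0.5851 0.2588 0.1322] rpy [ 179.5    1.  -177.3] w 0.0445 F [0.1 0.7 1.7]
```

Call:
{"op": "step_arm", "data": {
  "steps": [
    {"x": -0.028,"y": -0.014,"z": 0,"ax": 0.4,"ay": 1.1,"az": 0,"claw": 0.045},
    {"x": -0.013,"y": -0.005,"z": 0.02,"ax": 0,"ay": 0,"az": 0,"claw": 0.045},
    {"x": 0,"y": 0,"z": 0,"ax": 0,"ay": 0,"az": 0,"claw": 0.045},
    {"x": 0,"y": 0,"z": 0,"ax": 0,"ay": 0,"az": 0,"claw": 0.045}
  ]
}}

```text
time_s: 29.97
ee_pos: [0.6352, 0.2387, 0.1144]
eef_rot: [3.138, 0.005, -3.097]
force: [-0.6, 0.8, 0.3]
grip_width: 0.0449
```

```bash
python3 - <<'E'
from h import *
to([.632,.2405,.058],182.6)
im,d,o=snap('wrist','w16.png'); c=cam('wrist',o); np.save('c.npy',np.r_[o['ee_pos'],o['eef_rot']])
print(proj(c,[[.599,.239,.07]]))
E
```

```text
shift [ 3.4  1.7 56.4] turn [ 0.2  0.3 -0.1] t 29.97 pos [0.6352 0.2387 0.1144] rpy [ 179.8    0.3 -177.5] w 0.0449 F [-0.6  0.8  0.3]
[[320.50533095 210.72343315]]
```

View pics/w16.png

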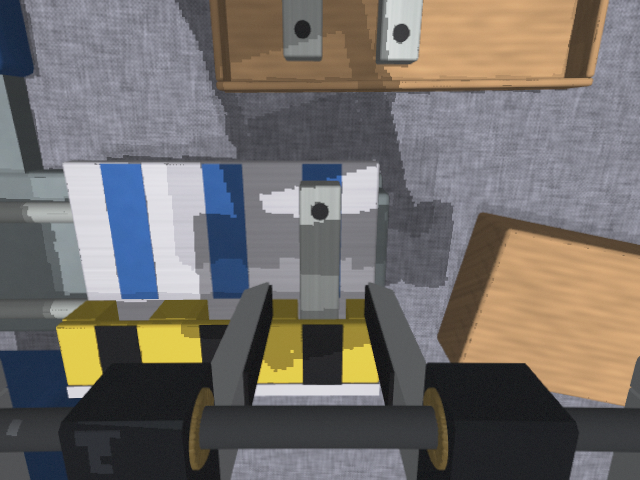

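Call:
{"op": "step_arm", "data": {
  "steps": [
    {"x": 0.002,"y": 0.0015,"z": 0.03,"ax": 0,"ay": 0,"az": 0,"claw": 0.045},
    {"x": 0,"y": 0,"z": 0.02,"ax": 0,"ay": 0,"az": 0,"claw": 0.045},
    {"x": 0,"y": 0,"z": 0,"ax": 0,"ay": 0,"az": 0,"claw": 0.045},
    {"x": 0,"y": 0,"z": 0,"ax": 0,"ay": 0,"az": 0,"claw": 0.04}
  ]
}}

```text
time_s: 30.35
ee_pos: [0.6308, 0.2433, 0.0683]
eef_rot: [3.137, 0.009, -3.094]
force: [0.5, 0.7, 0.8]
grip_width: 0.0415
```

```bash
python3 - <<'E'
from h import *
to([.632,.2405,.058],182.6)
E
```

```text
shift [-1.  -2.9 10.3] turn [0.3 0.5 0.1] t 30.35 pos [0.6308 0.2433 0.0683] rpy [ 179.7    0.5 -177.3] w 0.0415 F [0.5 0.7 0.8]
```

Call:
{"op": "step_arm", "data": {
  "steps": [
    {"x": 0,"y": -0.0025,"z": 0.008,"ax": 0,"ay": 0,"az": 0,"claw": 0.035},
    {"x": 0,"y": 0,"z": 0.004,"ax": 0,"ay": 0,"az": 0,"claw": 0.03},
    {"x": 0,"y": 0,"z": 0,"ax": 0,"ay": 0,"az": 0,"claw": 0.03}
  ]
}}

```text
time_s: 30.6
ee_pos: [0.6312, 0.2421, 0.0599]
eef_rot: [3.136, 0.013, -3.092]
force: [-0.9, 0.3, 0.5]
grip_width: 0.0304
```

Call:
{"op": "step_arm", "data": {
  "steps": [
    {"x": 0,"y": -0.001,"z": 0.003,"ax": 0,"ay": 0,"az": 0,"claw": 0.03},
    {"x": 0,"y": 0,"z": 0,"ax": 0,"ay": 0,"az": 0,"claw": 0.01},
    {"x": 0,"y": 0,"z": 0,"ax": 0,"ay": 0,"az": 0,"claw": 0.01},
    {"x": 0,"y": 0,"z": 0,"ax": 0,"ay": 0,"az": 0,"claw": 0.01}
  ]
}}

```text
time_s: 30.93
ee_pos: [0.6317, 0.2411, 0.0583]
eef_rot: [3.135, 0.015, -3.093]
force: [0.4, 0.8, -2.0]
grip_width: 0.0234
```

Call:
{"op": "step_arm", "data": {
  "steps": [
    {"x": 0.01,"y": 0,"z": -0.001,"ax": 0,"ay": 0,"az": 0,"claw": 0.01},
    {"x": 0.015,"y": 0,"z": 0,"ax": 0,"ay": 0,"az": 0,"claw": 0.01},
    {"x": 0.015,"y": 0,"z": 0,"ax": 0,"ay": 0,"az": 0,"claw": 0.01},
    {"x": 0.015,"y": 0,"z": 0,"ax": 0,"ay": 0,"az": 0,"claw": 0.01},
    {"x": 0,"y": 0,"z": 0,"ax": 0,"ay": 0,"az": 0,"claw": 0.01}
  ]
}}

```text
time_s: 31.35
ee_pos: [0.5762, 0.238, 0.0584]
eef_rot: [3.135, 0.018, -3.094]
force: [0.4, 1.0, -3.5]
grip_width: 0.0237
```

Call:
{"op": "step_arm", "data": {
  "steps": [
    {"x": 0,"y": 0,"z": -0.03,"ax": 0,"ay": 0,"az": 0,"claw": 0.01},
    {"x": 0.02,"y": 0.016,"z": -0.01,"ax": 0,"ay": 0,"az": 0,"claw": 0.01},
    {"x": 0.03,"y": 0.023,"z": 0,"ax": 0,"ay": 0,"az": 0,"claw": 0.01},
    {"x": 0.03,"y": 0.023,"z": 0,"ax": 0,"ay": 0,"az": 0,"claw": 0.01},
    {"x": 0.03,"y": 0.023,"z": 0,"ax": 0,"ay": 0,"az": 0,"claw": 0.01}
  ]
}}

```text
time_s: 31.77
ee_pos: [0.4638, 0.3157, 0.0978]
eef_rot: [3.135, 0.016, -3.102]
force: [0.1, 0.2, -4.3]
grip_width: 0.0239
```

```bash
python3 - <<'E'
from h import *
to([.434,.340,.0135],182.8)
E
```

```text
shift [30.2 25.  84. ] turn [ 0.4  0.9 -0.5] t 31.77 pos [0.4638 0.3157 0.0978] rpy [ 179.6    0.9 -177.8] w 0.0239 F [ 0.1  0.2 -4.3]
```

Call:
{"op": "step_arm", "data": {
  "steps": [
    {"x": 0.026,"y": 0.022,"z": 0,"ax": 0.4,"ay": 0.9,"az": 0,"claw": 0.01},
    {"x": 0,"y": 0,"z": 0,"ax": 0,"ay": 0,"az": 0,"claw": 0.01},
    {"x": 0,"y": 0,"z": 0,"ax": 0,"ay": 0,"az": 0,"claw": 0.01}
  ]
}}

```text
time_s: 32.02
ee_pos: [0.4316, 0.3412, 0.0976]
eef_rot: [-3.14, -0.002, -3.097]
force: [0.3, -0.3, -4.1]
grip_width: 0.0232
```

```bash
python3 - <<'E'
from h import *
to([.434,.340,.0135],182.8)
snap('wrist','w17.png')
E
```

```text
shift [-2.6 -1.2 84. ] turn [-0.1 -0.1 -0.3] t 32.02 pos [0.4316 0.3412 0.0976] rpy [-1.799e+02 -1.000e-01 -1.775e+02] w 0.0232 F [ 0.3 -0.3 -4.1]
```

View pics/w17.png

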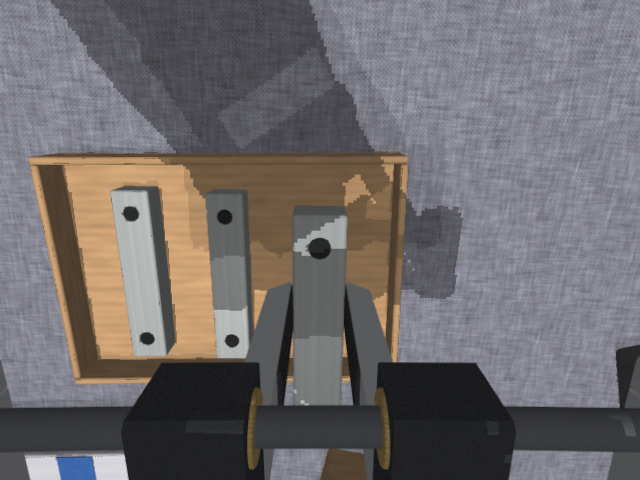

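Call:
{"op": "step_arm", "data": {
  "steps": [
    {"x": 0.001,"y": -0.001,"z": 0.03,"ax": 0,"ay": 0,"az": 0,"claw": 0.01},
    {"x": 0.002,"y": 0,"z": 0.03,"ax": 0,"ay": 0,"az": 0,"claw": 0.01},
    {"x": 0.002,"y": 0,"z": 0.015,"ax": 0,"ay": 0,"az": 0,"claw": 0.01},
    {"x": 0,"y": 0,"z": 0,"ax": 0,"ay": 0,"az": 0,"claw": 0.01},
    {"x": 0,"y": 0,"z": 0,"ax": 0,"ay": 0,"az": 0,"claw": 0.01}
  ]
}}

```text
time_s: 32.48
ee_pos: [0.4322, 0.3382, 0.0206]
eef_rot: [3.141, 0.001, -3.102]
force: [0.2, 0.0, -3.6]
grip_width: 0.0236
```

```bash
python3 - <<'E'
from h import *
to([.431,.340,.0135],182.8)
E
```

```text
shift [1.2 1.9 7.1] turn [ 0.   0.  -0.5] t 32.48 pos [0.4322 0.3382 0.0206] rpy [ 180.     0.  -177.7] w 0.0236 F [ 0.2  0.  -3.6]
```

Call:
{"op": "step_arm", "data": {
  "steps": [
    {"x": 0.001,"y": 0.001,"z": 0.005,"ax": 0,"ay": 0,"az": 0,"claw": 0.01},
    {"x": 0,"y": 0,"z": 0.003,"ax": 0,"ay": 0,"az": 0,"claw": 0.01},
    {"x": 0,"y": 0,"z": 0,"ax": 0,"ay": 0,"az": 0,"claw": 0.01}
  ]
}}

```text
time_s: 32.73
ee_pos: [0.4337, 0.3391, 0.0143]
eef_rot: [3.14, 0.003, -3.104]
force: [0.4, -0.5, -4.1]
grip_width: 0.0232
```

Call:
{"op": "step_arm", "data": {
  "steps": [
    {"x": 0,"y": 0,"z": 0.0005,"ax": 0,"ay": 0,"az": 0,"claw": 0.01},
    {"x": 0,"y": 0,"z": 0,"ax": 0,"ay": 0,"az": 0,"claw": 0.045},
    {"x": 0,"y": 0,"z": 0,"ax": 0,"ay": 0,"az": 0,"claw": 0.045},
    {"x": 0,"y": 0,"z": 0,"ax": 0,"ay": 0,"az": 0,"claw": 0.045},
    {"x": 0,"y": 0,"z": -0.035,"ax": 0,"ay": 0,"az": 0,"claw": 0.045}
  ]
}}

```text
time_s: 33.15
ee_pos: [0.4331, 0.3384, 0.0473]
eef_rot: [3.141, 0.001, -3.104]
force: [0.6, -0.5, -1.2]
grip_width: 0.0443
```

Call:
{"op": "step_arm", "data": {
  "steps": [
    {"x": 0,"y": 0,"z": -0.04,"ax": 0,"ay": 0,"az": 0,"claw": 0.045},
    {"x": 0,"y": 0,"z": -0.04,"ax": 0,"ay": 0,"az": 0,"claw": 0.045},
    {"x": 0,"y": -0.035,"z": -0.02,"ax": 0,"ay": 0,"az": 0,"claw": 0.045},
    {"x": 0,"y": 0,"z": 0,"ax": 0,"ay": 0,"az": 0,"claw": 0.06},
    {"x": 0,"y": 0,"z": 0,"ax": 0,"ay": 0,"az": 0,"claw": 0.06}
  ]
}}

```text
time_s: 33.57
ee_pos: [0.436, 0.3038, 0.1596]
eef_rot: [3.136, 0.011, -3.103]
force: [0.2, 0.8, -0.4]
grip_width: 0.0554
```

```bash
python3 - <<'E'
from h import *
snap('wrist','w18.png'); to([.4495,.0145,.14],182.6)
E
```

```text
shift [  -1.9 -289.7   17.9] turn [ 0.3  0.6 -0.4] t 33.62 pos [0.4361 0.3038 0.1594] rpy [ 179.7    0.6 -177.8] w 0.0584 F [ 0.1 -0.3  1.7]
```

View pics/w18.png

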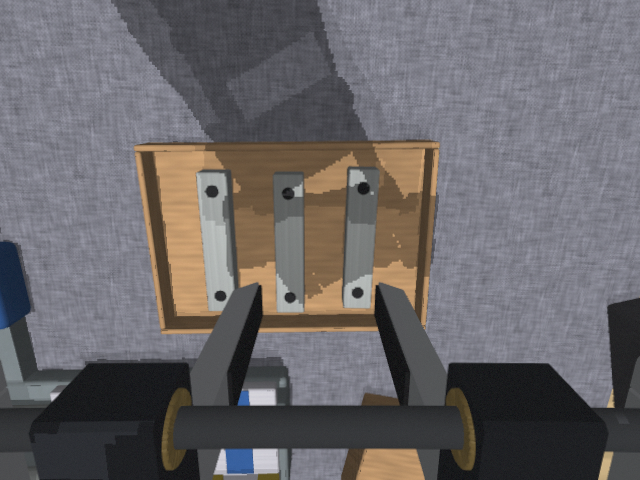

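Call:
{"op": "step_arm", "data": {
  "steps": [
    {"x": 0,"y": -0.04,"z": 0,"ax": 0,"ay": 0,"az": 0,"claw": 0.06},
    {"x": 0,"y": -0.04,"z": 0,"ax": 0,"ay": 0,"az": 0,"claw": 0.06},
    {"x": 0,"y": -0.04,"z": 0,"ax": 0,"ay": 0,"az": 0,"claw": 0.06},
    {"x": 0,"y": -0.04,"z": 0,"ax": 0,"ay": 0,"az": 0,"claw": 0.06},
    {"x": 0,"y": -0.04,"z": 0,"ax": 0,"ay": 0,"az": 0,"claw": 0.06}
  ],
  "grip_force": 30
}}

```text
time_s: 34.03
ee_pos: [0.4423, 0.1046, 0.1538]
eef_rot: [3.136, 0.006, -3.091]
force: [1.8, 0.2, -0.5]
grip_width: 0.0601
```

Call:
{"op": "step_arm", "data": {
  "steps": [
    {"x": 0,"y": -0.035,"z": 0,"ax": 0,"ay": 0,"az": 0,"claw": 0.06},
    {"x": 0,"y": 0,"z": 0,"ax": 0,"ay": 0,"az": 0,"claw": 0.06},
    {"x": 0,"y": 0,"z": 0,"ax": 0,"ay": 0,"az": 0,"claw": 0.06}
  ]
}}

```text
time_s: 34.28
ee_pos: [0.4433, 0.0633, 0.1509]
eef_rot: [3.137, 0.002, -3.096]
force: [-0.3, 0.0, 0.2]
grip_width: 0.06
```

```bash
python3 - <<'E'
from h import *
to([.4485,.0145,.067],182.6)
im,c=grip_wrist('w19.png')
E
```

```text
shift [ -2.9 -49.4  83.7] turn [ 0.3  0.1 -0. ] t 34.28 pos [0.4433 0.0633 0.1509] rpy [ 1.797e+02  1.000e-01 -1.774e+02] w 0.06 F [-0.3  0.   0.2]
```

View pics/w19.png

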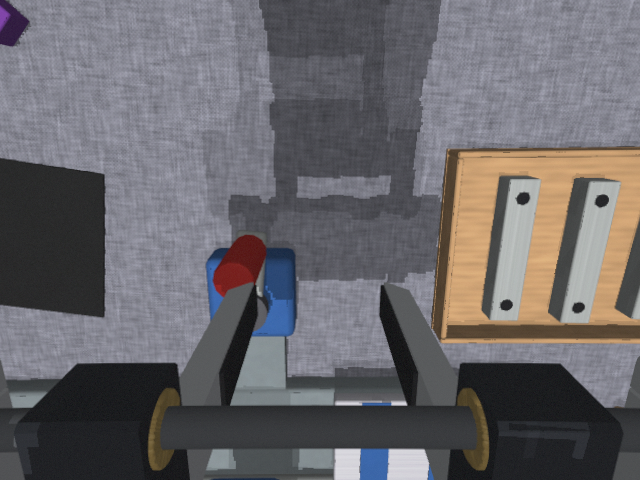

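```bash
python3 - <<'E'
from h import *
im,d,o=snap('wrist'); c=cam('wrist',o)
P=dep(c,d,[(x,y) for y in range(262,300,3) for x in range(212,256,3)]); k=(P[:,2]>.110)&(P[:,2]<.122); print(P[k].mean(0),P[k].min(0),P[k].max(0),k.sum())
print(onz(c,[(234,281)],.116))
E
```

```text
[0.44585973 0.01419978 0.11381642] [0.43740966 0.00298694 0.11014565] [0.45816409 0.0271147  0.11537238] 117
[[0.44790516 0.01629982 0.116     ]]
```

Grip at about (0.448, 0.0145), as left.

Call:
{"op": "step_arm", "data": {
  "steps": [
    {"x": -0.003,"y": -0.025,"z": 0,"ax": 0,"ay": 0,"az": 0,"claw": 0.06},
    {"x": -0.001,"y": -0.022,"z": 0,"ax": 0,"ay": 0,"az": 0,"claw": 0.06},
    {"x": 0,"y": 0,"z": 0,"ax": 0,"ay": 0,"az": 0,"claw": 0.06},
    {"x": 0,"y": 0,"z": 0,"ax": 0,"ay": 0,"az": 0,"claw": 0.06}
  ]
}}

```text
time_s: 34.72
ee_pos: [0.45, 0.0218, 0.1494]
eef_rot: [3.136, -0.0, -3.086]
force: [-0.2, 0.2, -0.6]
grip_width: 0.0599
```

```bash
python3 - <<'E'
from h import *
to([.448,.0145,.067],182.6)
E
```

```text
shift [ 2.4 -7.7 82.4] turn [ 0.3 -0.   0.6] t 34.72 pos [0.45   0.0218 0.1494] rpy [ 179.7   -0.  -176.8] w 0.0599 F [-0.2  0.2 -0.6]
```

Call:
{"op": "step_arm", "data": {
  "steps": [
    {"x": 0.002,"y": -0.007,"z": 0.02,"ax": 0,"ay": 0,"az": 0.6,"claw": 0.06},
    {"x": 0,"y": 0,"z": 0.035,"ax": 0,"ay": 0,"az": 0,"claw": 0.06},
    {"x": 0,"y": 0,"z": 0.025,"ax": 0,"ay": 0,"az": 0,"claw": 0.06},
    {"x": 0,"y": 0,"z": 0,"ax": 0,"ay": 0,"az": 0,"claw": 0.05},
    {"x": 0,"y": 0,"z": 0,"ax": 0,"ay": 0,"az": 0,"claw": 0.04}
  ]
}}

```text
time_s: 35.13
ee_pos: [0.4495, 0.0219, 0.0677]
eef_rot: [3.136, 0.002, -3.09]
force: [-0.4, 0.0, 0.9]
grip_width: 0.0502
```

```bash
python3 - <<'E'
from h import *
to([.448,.0145,.067],182.6)
E
```

```text
shift [ 1.9 -7.3  0.7] turn [0.3 0.1 0.4] t 35.13 pos [0.4495 0.0219 0.0677] rpy [ 1.797e+02  1.000e-01 -1.770e+02] w 0.0502 F [-0.4  0.   0.9]
```

Call:
{"op": "step_arm", "data": {
  "steps": [
    {"x": 0.002,"y": -0.007,"z": 0,"ax": 0,"ay": 0,"az": 0.4,"claw": 0.04},
    {"x": 0,"y": 0,"z": 0,"ax": 0,"ay": 0,"az": 0,"claw": 0.015},
    {"x": 0,"y": 0,"z": 0,"ax": 0,"ay": 0,"az": 0,"claw": 0.015},
    {"x": 0,"y": 0,"z": 0,"ax": 0,"ay": 0,"az": 0,"claw": 0.015},
    {"x": 0,"y": 0,"z": 0,"ax": 0,"ay": 0,"az": 0,"claw": 0.015}
  ]
}}

```text
time_s: 35.55
ee_pos: [0.4492, 0.0156, 0.0715]
eef_rot: [3.137, 0.006, -3.095]
force: [3.6, -0.0, -17.4]
grip_width: 0.0247
```

```bash
python3 - <<'E'
from h import *
crank(-30)
E
```

```text
t 35.55 r 0.0494 phase 176.1 crankmod 6.17 w 0.0247 z 0.0715 F [  3.6  -0.  -17.4] rpy [ 179.7    0.4 -177.3]
[[ -8.9  24.1   5.6]
 [-20.3  16.1   0.2]
 [-25.6   3.8   0.2]
 [-24.1  -9.5   0.1]
 [-16.1 -20.3   0. ]]
turn [0.3 0.4 0.1]
```

Call:
{"op": "step_arm", "data": {
  "steps": [
    {"x": -0.0085,"y": 0.024,"z": 0.001,"ax": 0,"ay": 0,"az": 0,"claw": 0.015},
    {"x": -0.0205,"y": 0.016,"z": 0,"ax": 0,"ay": 0,"az": 0,"claw": 0.015},
    {"x": -0.0255,"y": 0.004,"z": 0,"ax": 0,"ay": 0,"az": 0,"claw": 0.015},
    {"x": -0.024,"y": -0.0095,"z": 0,"ax": 0,"ay": 0,"az": 0,"claw": 0.015},
    {"x": -0.016,"y": -0.0205,"z": 0,"ax": 0,"ay": 0,"az": 0,"claw": 0.015}
  ]
}}

```text
time_s: 35.97
ee_pos: [0.5401, 0.0393, 0.0714]
eef_rot: [3.133, -0.004, -3.093]
force: [-4.9, 6.1, -6.9]
grip_width: 0.0245
```

```bash
python3 - <<'E'
from h import *
crank(-30)
E
```

```text
t 35.97 r 0.0496 phase 33.0 crankmod 3.67 w 0.0245 z 0.0714 F [-4.9  6.1 -6.9] rpy [ 179.5   -0.2 -177.2]
[[ -7.2 -24.8   5.2]
 [  6.6 -25.   -0.2]
 [ 18.2 -18.4  -0.1]
 [ 25.   -6.8   0. ]
 [ 25.    6.6   0.1]]
turn [ 0.5 -0.2  0.2]
```

Crank ≈ 16.24.

Call:
{"op": "step_arm", "data": {
  "steps": [
    {"x": -0.007,"y": -0.0245,"z": 0.001,"ax": 0.4,"ay": 0,"az": 0,"claw": 0.015},
    {"x": 0.0065,"y": -0.025,"z": 0,"ax": 0,"ay": 0,"az": 0,"claw": 0.015},
    {"x": 0.018,"y": -0.0185,"z": 0,"ax": 0,"ay": 0,"az": 0,"claw": 0.015},
    {"x": 0.025,"y": -0.007,"z": 0,"ax": 0,"ay": 0,"az": 0,"claw": 0.015},
    {"x": 0.025,"y": 0.0065,"z": 0,"ax": 0,"ay": 0,"az": 0,"claw": 0.015}
  ]
}}

```text
time_s: 36.38
ee_pos: [0.482, -0.0357, 0.0714]
eef_rot: [3.139, 0.005, -3.092]
force: [10.4, 4.7, -15.6]
grip_width: 0.0249
```

```bash
python3 - <<'E'
from h import *
crank(-30)
E
```

```text
t 36.38 r 0.0508 phase -109.0 crankmod 1.19 w 0.0249 z 0.0714 F [ 10.4   4.7 -15.6] rpy [ 179.9    0.3 -177.2]
[[ 20.4  16.2   5.4]
 [ 10.2  23.8   0. ]
 [ -3.1  25.7   0.1]
 [-15.5  20.7   0.1]
 [-23.8  10.2   0.1]]
turn [0.1 0.3 0.2]
```

Call:
{"op": "step_arm", "data": {
  "steps": [
    {"x": 0.0205,"y": 0.016,"z": 0.001,"ax": 0,"ay": 0,"az": 0,"claw": 0.015},
    {"x": 0.01,"y": 0.024,"z": 0,"ax": 0,"ay": 0,"az": 0,"claw": 0.015},
    {"x": -0.003,"y": 0.0255,"z": 0,"ax": 0,"ay": 0,"az": 0,"claw": 0.015},
    {"x": -0.0155,"y": 0.0205,"z": 0,"ax": 0,"ay": 0,"az": 0,"claw": 0.015},
    {"x": -0.024,"y": 0.01,"z": 0,"ax": 0,"ay": 0,"az": 0,"claw": 0.015}
  ]
}}

```text
time_s: 36.8
ee_pos: [0.4823, 0.059, 0.0717]
eef_rot: [-3.14, 0.002, -3.1]
force: [-7.3, -7.7, -0.7]
grip_width: 0.0247
```

```bash
python3 - <<'E'
from h import *
crank(-30)
E
```

```text
t 36.8 r 0.0494 phase 109.1 crankmod 5.0 w 0.0247 z 0.0717 F [-7.3 -7.7 -0.7] rpy [-1.799e+02  1.000e-01 -1.776e+02]
[[-25.7   1.4   5.7]
 [-22.8 -12.2   0.1]
 [-13.6 -22.    0.1]
 [ -0.8 -25.9   0. ]
 [ 12.2 -22.8   0. ]]
turn [-0.1  0.1 -0.2]
```

Call:
{"op": "step_arm", "data": {
  "steps": [
    {"x": -0.0255,"y": 0.0015,"z": 0.001,"ax": 0,"ay": 0,"az": 0,"claw": 0.015},
    {"x": -0.023,"y": -0.012,"z": 0,"ax": 0,"ay": 0,"az": 0,"claw": 0.015},
    {"x": -0.0135,"y": -0.022,"z": 0,"ax": 0,"ay": 0,"az": 0,"claw": 0.015},
    {"x": -0.001,"y": -0.0255,"z": 0,"ax": 0,"ay": 0,"az": 0,"claw": 0.015},
    {"x": 0.012,"y": -0.023,"z": 0,"ax": 0,"ay": 0,"az": 0,"claw": 0.015}
  ]
}}

```text
time_s: 37.22
ee_pos: [0.5429, -0.0149, 0.0722]
eef_rot: [3.141, 0.005, -3.092]
force: [6.1, 6.2, -14.8]
grip_width: 0.0247
```

```bash
python3 - <<'E'
from h import *
crank(-30)
E
```

```text
t 37.22 r 0.0521 phase -31.5 crankmod 2.55 w 0.0247 z 0.0722 F [  6.1   6.2 -14.8] rpy [ 180.     0.3 -177.1]
[[ 21.4 -15.7   6.1]
 [ 25.4  -4.8  -0.1]
 [ 24.4   8.6  -0.1]
 [ 16.9  19.6  -0.1]
 [  4.8  25.4  -0. ]]
turn [0.  0.3 0.3]
```

Call:
{"op": "step_arm", "data": {
  "steps": [
    {"x": 0.021,"y": -0.0155,"z": 0.001,"ax": 0,"ay": 0,"az": 0,"claw": 0.015},
    {"x": 0.0255,"y": -0.005,"z": 0,"ax": 0,"ay": 0,"az": 0,"claw": 0.015},
    {"x": 0.0245,"y": 0.0085,"z": 0,"ax": 0,"ay": 0,"az": 0,"claw": 0.015},
    {"x": 0.017,"y": 0.0195,"z": 0,"ax": 0,"ay": 0,"az": 0,"claw": 0.015},
    {"x": 0.005,"y": 0.0255,"z": 0,"ax": 0,"ay": 0,"az": 0,"claw": 0.015}
  ]
}}

```text
time_s: 37.63
ee_pos: [0.4503, 0.0083, 0.0725]
eef_rot: [3.141, 0.018, -3.1]
force: [18.2, -7.9, -18.2]
grip_width: 0.0249
```

```bash
python3 - <<'E'
from h import *
crank(-30)
E
```

```text
t 37.63 r 0.0484 phase -175.3 crankmod 0.04 w 0.0249 z 0.0725 F [ 18.2  -7.9 -18.2] rpy [ 180.     1.  -177.6]
[[ -3.9  25.2   6.5]
 [-17.5  19.    0.3]
 [-24.7   7.7   0.5]
 [-25.2  -5.7   0.5]
 [-19.  -17.5   0.3]]
turn [ 0.   1.  -0.2]
```

Crank ≈ 6.32.

Call:
{"op": "step_arm", "data": {
  "steps": [
    {"x": -0.004,"y": 0.025,"z": 0.001,"ax": 0,"ay": 0.8,"az": 0,"claw": 0.015},
    {"x": -0.0175,"y": 0.019,"z": 0,"ax": 0,"ay": 0,"az": 0,"claw": 0.015},
    {"x": -0.0245,"y": 0.0075,"z": 0,"ax": 0,"ay": 0,"az": 0,"claw": 0.015},
    {"x": -0.025,"y": -0.0055,"z": 0,"ax": 0,"ay": 0,"az": 0,"claw": 0.015},
    {"x": -0.019,"y": -0.0175,"z": 0,"ax": 0,"ay": 0,"az": 0,"claw": 0.015}
  ]
}}

```text
time_s: 38.05
ee_pos: [0.5367, 0.0443, 0.0728]
eef_rot: [-3.138, 0.001, -3.097]
force: [-12.8, 1.5, -5.4]
grip_width: 0.0249
```

```bash
python3 - <<'E'
from h import *
crank(-30)
E
```

```text
t 38.05 r 0.0498 phase 39.9 crankmod 3.79 w 0.0249 z 0.0728 F [-12.8   1.5  -5.4] rpy [-179.8    0.  -177.5]
[[-10.  -23.8   6.9]
 [  3.4 -25.7   0.1]
 [ 15.8 -20.5   0.1]
 [ 23.9  -9.9   0. ]
 [ 25.7   3.4  -0. ]]
turn [-0.2  0.  -0.1]
```

Call:
{"op": "step_arm", "data": {
  "steps": [
    {"x": -0.01,"y": -0.024,"z": 0.001,"ax": 0,"ay": 0,"az": 0,"claw": 0.015},
    {"x": 0.0035,"y": -0.0255,"z": 0,"ax": 0,"ay": 0,"az": 0,"claw": 0.015},
    {"x": 0.016,"y": -0.0205,"z": 0,"ax": 0,"ay": 0,"az": 0,"claw": 0.015},
    {"x": 0.024,"y": -0.01,"z": 0,"ax": 0,"ay": 0,"az": 0,"claw": 0.015},
    {"x": 0.0255,"y": 0.0035,"z": 0,"ax": 0,"ay": 0,"az": 0,"claw": 0.015}
  ]
}}

```text
time_s: 38.47
ee_pos: [0.4871, -0.0373, 0.073]
eef_rot: [-3.14, 0.007, -3.096]
force: [10.6, 7.9, -13.5]
grip_width: 0.0249
```

```bash
python3 - <<'E'
from h import *
crank(-20)
E
```

```text
t 38.47 r 0.0509 phase -103.0 crankmod 1.3 w 0.0249 z 0.073 F [ 10.6   7.9 -13.5] rpy [-179.9    0.4 -177.4]
[[15.5  8.4  6.8]
 [12.1 12.4 -0.1]
 [ 7.2 15.8 -0.1]
 [ 1.3 17.3 -0. ]
 [-4.7 16.7  0. ]]
turn [-0.1  0.4  0. ]
```

Call:
{"op": "step_arm", "data": {
  "steps": [
    {"x": 0.0155,"y": 0.0085,"z": 0.001,"ax": 0,"ay": 0,"az": 0,"claw": 0.015},
    {"x": 0.012,"y": 0.0125,"z": 0,"ax": 0,"ay": 0,"az": 0,"claw": 0.015},
    {"x": 0.007,"y": 0.016,"z": 0,"ax": 0,"ay": 0,"az": 0,"claw": 0.015},
    {"x": 0,"y": 0,"z": 0,"ax": 0,"ay": 0,"az": 0,"claw": 0.015}
  ]
}}

```text
time_s: 38.8
ee_pos: [0.4505, -0.0024, 0.073]
eef_rot: [-3.14, 0.019, -3.102]
force: [8.2, 8.4, -16.0]
grip_width: 0.0245
```

```bash
python3 - <<'E'
from h import *
crank(-10,2)
E
```

```text
t 38.8 r 0.0502 phase -162.9 crankmod 0.25 w 0.0245 z 0.073 F [  8.2   8.4 -16. ] rpy [-179.9    1.1 -177.7]
[[ 1.4  8.7  6.9]
 [-0.   8.7 -0. ]]
turn [-0.1  1.1 -0.3]
```

Call:
{"op": "step_arm", "data": {
  "steps": [
    {"x": 0.001,"y": 0.006,"z": 0,"ax": 0,"ay": 0,"az": 0,"claw": 0.015},
    {"x": 0,"y": 0,"z": 0,"ax": 0,"ay": 0,"az": 0,"claw": 0.06},
    {"x": 0,"y": 0,"z": 0,"ax": 0,"ay": 0,"az": 0,"claw": 0.06},
    {"x": 0,"y": 0,"z": 0,"ax": 0,"ay": 0,"az": 0,"claw": 0.06},
    {"x": 0,"y": 0,"z": -0.035,"ax": 0,"ay": 0,"az": 0,"claw": 0.06}
  ]
}}

```text
time_s: 39.22
ee_pos: [0.4466, 0.004, 0.1053]
eef_rot: [-3.141, 0.013, -3.102]
force: [-0.6, 0.5, -0.3]
grip_width: 0.0478
```

Call:
{"op": "step_arm", "data": {
  "steps": [
    {"x": 0,"y": 0,"z": -0.04,"ax": 0,"ay": 0,"az": 0,"claw": 0.06},
    {"x": 0,"y": 0,"z": -0.04,"ax": 0,"ay": 0,"az": 0,"claw": 0.06},
    {"x": 0.03,"y": 0,"z": -0.02,"ax": 0,"ay": 0,"az": 0,"claw": 0.06},
    {"x": 0.03,"y": 0,"z": 0,"ax": 0,"ay": 0,"az": 0,"claw": 0.06},
    {"x": 0.02,"y": 0,"z": 0,"ax": 0,"ay": 0,"az": 0,"claw": 0.06}
  ]
}}

```text
time_s: 39.63
ee_pos: [0.3664, -0.0004, 0.215]
eef_rot: [-3.14, 0.021, -3.103]
force: [0.5, -0.5, -0.1]
grip_width: 0.0601
```

Call:
{"op": "step_arm", "data": {
  "steps": [
    {"x": 0,"y": 0,"z": 0,"ax": 0,"ay": 0,"az": 0,"claw": 0.06},
    {"x": 0,"y": 0,"z": 0,"ax": 0,"ay": 0,"az": 0,"claw": 0.06},
    {"x": 0,"y": 0,"z": 0,"ax": 0,"ay": 0,"az": 0,"claw": 0.06}
  ]
}}

```text
time_s: 39.88
ee_pos: [0.3649, -0.001, 0.2173]
eef_rot: [-3.14, 0.026, -3.104]
force: [0.3, 0.3, -0.1]
grip_width: 0.0596
```

```bash
python3 - <<'E'
from h import *
o=ctrl.get_obs(); print(o['time_s'],o['ee_pos'],o['joint_vel'].round(3),o['force'])
im,d,_=snap('top','t20.png'); c=cam('top'); hsv=cv2.cvtColor(im,cv2.COLOR_RGB2HSV); h,s,v=[hsv[...,i].astype(int) for i in range(3)]
for k,m,z in [('blue',(h>100)&(h<125)&(s>150)&(v>60),.05),('white',(s<40)&(v>110),.025),('red',((h<8)|(h>172))&(s>180)&(v>90),.116)]:
    for b in blobs(m,25):
        q=axis_of(c,b[4],z)
        if 380<q[0]<760 and abs(q[1])<450 and q[2]<150: print(k,q)
a=cv2.cvtColor(im,cv2.COLOR_RGB2BGR); cv2.imwrite('pics/t20c.png',cv2.resize(a[100:300,100:520],None,fx=1.9,fy=1.9,interpolation=cv2.INTER_CUBIC)); snap('scene','s20.png')
E
```

```text
39.8833 [ 0.36490003 -0.00100478  0.21734358] [-0.006 -0.    -0.011 -0.001 -0.002 -0.   ] [ 0.27432829  0.29430418 -0.06709616]
blue [496.8  11.3  63.7  63.3   2.5]
blue [639.6  19.3  55.3  22.5  88.8]
blue [634.6 -85.6  79.7  15.5   2.2]
blue [ 636.1 -145.6   80.1   16.1    3. ]
blue [ 639.3 -205.3   81.7   16.4    2.7]
blue [698.7  22.8  77.5  64.    2.7]
white [458.7 -25.5  30.2  19.5 -75.3]
white [479.8   9.1  20.1  18.4 -81.7]
white [ 6.389e+02 -4.230e+01  9.430e+01  6.400e+01  5.000e-01]
white [ 643.2 -144.9  110.5   95.3  -87.8]
white [711.6 -29.3  43.3  33.9  -1.2]
red [447.9   5.   18.4  15.7  -1.2]
red [ 671.4 -397.3   73.2   67.6  -46.5]
```

View pics/t20c.png

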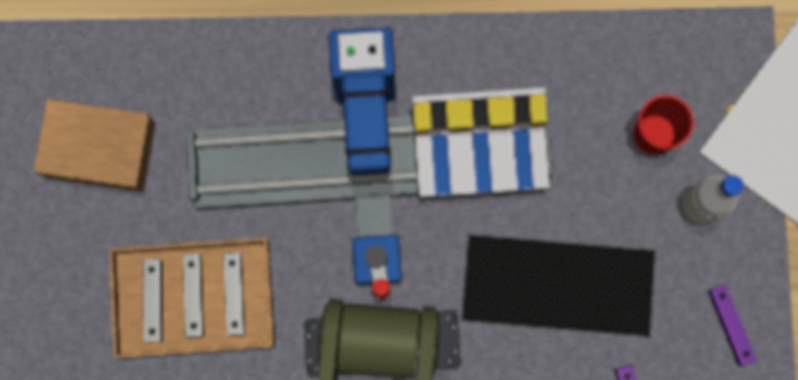

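View pics/s20.png

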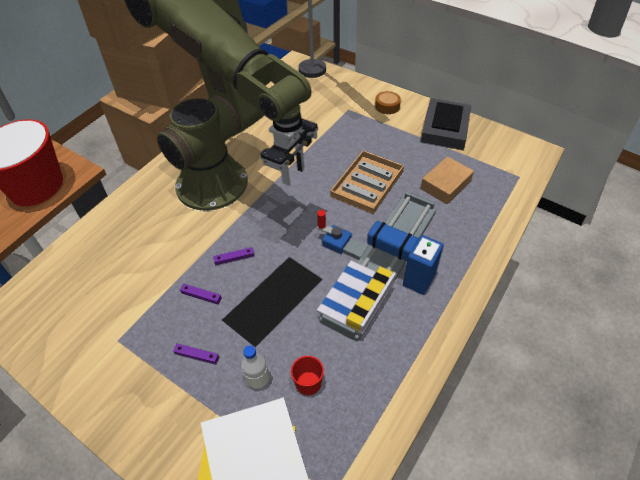

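```bash
python3 -c "
from station import ticket
print(ticket.hand_in())"
```

```text
the job is handed in; nothing more can be done
None
```

I finished the whole sequence and handed the job in at about 40 s of the 210 s allowed. The hand-in gave no verdict.

- **Loading:** There were three bars on the mat. Each went into its own gate and was pushed until the wrist force showed it against the end stop (about 30–40 N).
- **Cranking out:** I cranked the carriage to the far end, reading about 18.7–18.8 rad from the grip position. The pictures there showed all three bars still home.
- **Unloading:** I pulled out the bars and laid them side by side on the tray floor, then cranked the empty carriage back.

**Last checks:**
- The final top and scene views show the three bars flat and apart in the tray. I judged this by eye and did not measure their heights.
- The painted lanes are within about 1 mm of where they started, and the crank is at about 0.15–0.2 rad.
- The bottle, tub and carton look unmoved. I measured only the tub, which shifted less than 1 mm.
- The arm is clear of everything and still.

No final check failed or disagreed. Two readings along the way were off:
- **First wrist picture:** it was about 10 mm out because the arm was still settling; a second picture agreed with the other cameras.
- **First bar:** it pressed up against the bridge at about 12 N as it slid in, so I lowered it about 5 mm before pushing it home.

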